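# Face up the cartons on the sloped dispensing tray

### The arm

A 6-joint arm with a two-finger parallel gripper is mounted at the origin on the work surface. World frame = base frame: x ahead of the robot, y to its left, z up, the work surface at z = 0. Lengths are in mm, angles in rad, forces in N, time in s.
With the tool pointing down it reaches from about 350 to 725 mm from the base axis. Payload 6 kg.
Tool frame: the origin (TCP) lies on the centre line of the jaws, within the pads' length; the fingertips stand 11 mm ahead of it and the grasp point (between the pads) lies 8 mm behind it; z points along the fingers, x is the direction in which the jaws open and shut, and the axes are right-handed (so a half turn about z gives the same grasp; the last joint's range is limited). The gripper opens to 85 mm and grips with 20 to 120 N. Pads are 22 mm wide; open, the fingers measure 114 mm over their backs; the gripper's body (76 mm by 85 mm) begins 54 mm behind the grasp point. The pads swing forward as they close: fully open they stand 13 mm farther back than shut.
Start: joints at [1.513, 0.04, 0.085, 0, -1.615, -0.334], TCP at [229.084, 554.519, 211.861] pointing down, gripper open.
Joint ranges: [-2.56, 2.56], [-1.29, 2.01], [-1.08, 1.49], [-3.29, 1.98], [-2.81, -0.18], [-2.99, 2.99]. Speed limits (rad/s): [2.57, 2.57, 3.01, 3.14, 3.14, 3.14].

### API

Orientations are given as a rotation vector (axis times angle).
In Python, from workcell import status, optics, manip gives the robot as it stands.
- The arm moves only by the tool servo_tool, never from a script. Its argument "rows" is a list of rows, each an object of numbers: "tx", "ty", "tz": the shift along the tool's x, y, z as a fraction of full scale; "rx", "ry", "rz": the turn, a rotation vector about the tool's x, y, z as a fraction of full scale. A call has 1 to 12 rows; each row is the pose to reach, as a shift and turn from the pose commanded when the call began, along the tool's axes at that moment; what a row does not reach only later rows make up. Full scale, the value 1, is 0.1 m for a shift and 90 degrees for a turn. A row lasts 1/12 s, in which the tool goes at most 41.7 mm and 7.16 degrees, less where a joint would pass 70% of its speed; a pose out of reach is approached as far as the arm can. A call with a number of a shift or a turn outside -1 to 1 is refused whole. A call with a gripper value outside its range is refused whole. "claw" is the closure, from -1 (fully open) to 1 (shut), set as the call begins (left out, the last holds). The fingers move at their own pace and stop on an object; "grip_force" is the grip in N (left out, the last holds). Time passes only in rows, so rows that repeat a pose let the fingers close. It gives the time, the measured TCP pose, the force and the opening at its end, in the units of the state.
- status.get_obs(): the state, without advancing time (a new reading comes with each control period).
- optics.camera(name): name is "side" or "top" or "wrist"; returns the picture (384x512x3 uint8, red, green, blue); there is no depth.
- optics.camera_params(name): a dict with "K" (3x3 intrinsics, pixels), "cam_to_world" (4x4, takes a point from camera to world coordinates); the wrist camera has in their place "T_tool_cam" (4x4, takes a point from camera to tool coordinates, whose origin is the TCP and whose axes are the tool frame's). Camera axes: x right, y down, z forward; pixel columns grow to the right and rows downward; lengths in mm; the calibration is good to about 2 mm. A picture is of the moment at which its call begins: read the wrist's pose just before it. camera_params takes no time and is no camera call.
- manip.sign_off(): hands the job in, once; it reports no verdict.
The state is a dict: "t": time; "qpos": joint angles; "joint_velocities": joint speeds; "tau": joint torques, N m; "tcp_pos": TCP position; "ee_rot": TCP orientation; "contact_force": force on the tool from outside, world axes, zero at the start; "torque": the same for the moment, N m; "opening": opening from 0.0 (shut) to 1.0 (fully open).
Only numpy, scipy, OpenCV 4.12 (cv2) and the standard library are available. Lean on these libraries where they do the work, as an engineer would, in place of code of your own. Each camera call takes 0.05 s, during which the arm holds its last target. There are 200 camera calls.

### The job

Set the three medicine cartons out as a neat, even row on the sloped tray under the lamp bar, in order of length: the longest at the left place seen from the robot, the next in the middle, the shortest at the right, each centred behind its blank label. Each must lie flat on its broad face, pointing straight up the slope, with its lower end against the front lip. Set them down rather than dropping them, and leave the jar and the two bottles standing where they are.

Things in the scene. Friction and masses are not known exactly. Their poses are not given: they have to be found in the camera images.
- carton_long: plain white medicine carton with an orange band round one end, 125 mm long (its x), 56 mm wide (its y), 36 mm high (its z), about 100 g, the longest; at the start it lies askew on the tray, away from its place and in the way of another. Origin at the middle of the carton (18 mm above its underside when flat).
- carton_mid: plain white medicine carton with an orange band round one end, 100 mm long (its x), 56 mm wide (its y), 36 mm high (its z), about 80 g, the middle one; at the start it lies flat in the tote. Origin at the middle of the carton (18 mm above its underside when flat).
- carton_short: plain white medicine carton with an orange band round one end, 75 mm long (its x), 56 mm wide (its y), 36 mm high (its z), about 60 g, the shortest; at the start it lies flat in the tote. Origin at the middle of the carton (18 mm above its underside when flat).
- tray: grey steel tray, 310 mm wide, 163 mm up the slope, sloping 28 degrees, low side to the robot. Origin on its upper surface at the foot of the front lip, mid-width, 55 mm above the counter. x up the slope, y along the lip to the robot's left, z square out of the surface. Lip 14 mm high, 4 mm thick; before it a 20 mm deep ticket strip with three blank white labels, below z 9 mm.
- rack: fixed steel rack under the tray. Origin on the counter below the tray's origin; x level, away from the robot, y along the lip, z up. A lamp bar (24 mm deep, 18 high) runs along y over the whole tray at x 60 mm, underside 279 mm above the counter; two 18 mm posts at x 165, y +-165 mm, joined to it by level arms at its height.
- place_left (a point): left place: point on the tray's upper surface at the lip behind the left label (tray x 0, y +95 mm), axes as the tray's
- place_middle (a point): middle place: the same behind the middle label (tray y 0)
- place_right (a point): right place: the same behind the right label (tray y -95 mm)
- tote: fixed blue open tote, 310 x 310 mm outside, 50 mm high, walls and floor 5 mm thick, standing on the counter; origin at the centre of its underside, z up. It holds the middle and short cartons, the jar and the pill bottle.
- jar: white jar, 48 mm across, 50 mm high, standing in the tote: leave alone. Origin at the centre of its underside.
- pill_bottle: amber pill bottle, 42 mm across, 60 mm high, standing in the tote: leave alone. Origin at the centre of its underside.
- tall_bottle: amber bottle, 60 mm across, 130 mm high, standing on the counter between the tote and the rack, at the far side: leave alone. Origin at the centre of its underside.
Not all that is in view belongs to the job. Leave any green or yellow look-alike of the carton_mid alone.

How it is judged (in metres and radians):
At the end, for the whole second after the job is handed in: Long, middle and short carton lie at rest flat on the tray behind the left, middle and right label: centred within 12 mm, square to the lip within 0.12 rad, lower end within 8 mm of the lip, underside on the tray; the jar and both bottles still stand upright within 30 mm of where they were (y of carton_long in the frame of place_left between -0.012 and 0.012 m and x of carton_long in the frame of place_left between 0.0575 and 0.0705 m and z of carton_long in the frame of place_left between 0.014 and 0.023 m and angle between the x axis of each of carton_long, carton_mid, carton_short and the x axis of tray, either way round below 0.12 rad and angle between the z axis of each of carton_long, carton_mid, carton_short and the z axis of tray, either way round below 0.08 rad and linear speed of each of carton_long, carton_mid, carton_short below 0.02 m/s and y of carton_mid in the frame of place_middle between -0.012 and 0.012 m and x of carton_mid in the frame of place_middle between 0.045 and 0.058 m and z of carton_mid in the frame of place_middle between 0.014 and 0.023 m and y of carton_short in the frame of place_right between -0.012 and 0.012 m and x of carton_short in the frame of place_right between 0.0325 and 0.0455 m and z of carton_short in the frame of place_right between 0.014 and 0.023 m and distance of each of jar, pill_bottle, tall_bottle from where it was at the start of the episode below 0.03 m and angle between each of jar, pill_bottle, tall_bottle's own z axis and vertical below 0.3 rad); the robot touches nothing.
It fails at once if the jar is pushed more than 30 mm or tipped over (distance of jar from where it was at the start of the episode above 0.03 m or angle between jar's own z axis and vertical above 0.5 rad).
It fails at once if the pill bottle is pushed more than 30 mm or tipped over (distance of pill_bottle from where it was at the start of the episode above 0.03 m or angle between pill_bottle's own z axis and vertical above 0.5 rad).
It fails at once if the tall bottle is pushed more than 30 mm or tipped over (distance of tall_bottle from where it was at the start of the episode above 0.03 m or angle between tall_bottle's own z axis and vertical above 0.5 rad).
It fails at once if a carton falls or is thrown: it moves faster than 0.7 m/s while the fingers do not touch it ((linear speed of carton_long above 0.7 m/s and contact force between the fingers and carton_long below 0.01 N) or (linear speed of carton_mid above 0.7 m/s and contact force between the fingers and carton_mid below 0.01 N) or (linear speed of carton_short above 0.7 m/s and contact force between the fingers and carton_short below 0.01 N)).
It also fails if it takes over 72 s, if anything falls off the work surface, if the arm or the gripper's body presses on something with over 40 N, if the wrist force passes 120 N, or if a joint passes its speed limit or range.

## Working session

There is one attempt and no reset: what is moved stays moved. The work goes in short steps, Python scripts to look and compute and a tool call to move; the robot and the scene stay as the last step left them, time stands still between calls to the robot, and variables do not carry over. Pictures are saved under pics/ and viewed, about 8 in all and at most 12, crops included, and the job is handed in when it is done.

Besides the shell and the picture viewer there is one more tool, called after "Call:" by a JSON object that holds its "fn" and its "kwargs", one argument or row to a line. servo_tool: Moves the arm, as the interface text tells. Shift numbers are shares of 0.1 m and turn numbers shares of 90 degrees, none past 1 either way. Its arguments: {"type":"object","properties":{"rows":{"type":"array","items":{"type":"object","properties":{"tx":{"type":"number"},"ty":{"type":"number"},"tz":{"type":"number"},"rx":{"type":"number"},"ry":{"type":"number"},"rz":{"type":"number"}}}},"claw":{"type":"number"},"grip_force":{"type":"number"}},"required":["rows"]}

```bash
mkdir -p pics; ls; python3 - <<'E'
from workcell import status, optics
import cv2,numpy as np
np.set_printoptions(precision=3,suppress=True)
print(status.get_obs())
for n in ("top","side","wrist"):
    im=optics.camera(n); cv2.imwrite(f"pics/{n}0.png",im[:,:,::-1]); print(n,optics.camera_params(n))
E
```

```text
pics
{'t': 0.0, 'qpos': array([ 1.513,  0.041,  0.084, -0.   , -1.616, -0.334]), 'joint_velocities': array([ 0.   ,  0.001,  0.001,  0.   ,  0.   , -0.001]), 'tau': array([ -0.001, -36.821,  34.741,   6.933,  -0.005,   0.   ]), 'tcp_pos': array([228.891, 554.232, 210.883]), 'ee_rot': array([ 1.746, -2.61 ,  0.002]), 'contact_force': array([ 0.171, -0.221,  0.243]), 'torque': array([-0.013,  0.003,  0.002]), 'opening': 1.001576826074637}
top {'K': array([[364.664,   0.   , 261.521],
       [  0.   , 364.664, 195.684],
       [  0.   ,   0.   ,   1.   ]]), 'cam_to_world': array([[  -0.   ,   -0.98 ,    0.197,  340.187],
       [  -1.   ,   -0.   ,   -0.004,  -78.324],
       [   0.004,   -0.197,   -0.98 , 1139.162],
       [   0.   ,    0.   ,    0.   ,    1.   ]])}
side {'K': array([[395.576,   0.   , 255.564],
       [  0.   , 395.576, 185.237],
       [  0.   ,   0.   ,   1.   ]]), 'cam_to_world': array([[   0.701,   -0.403,    0.588,  -97.117],
       [  -0.713,   -0.42 ,    0.562, -717.275],
       [   0.02 ,   -0.813,   -0.582,  753.072],
       [   0.   ,    0.   ,    0.   ,    1.   ]])}
wrist {'K': array([[317.414,   0.   , 254.2  ],
       [  0.   , 317.414, 190.816],
       [  0.   ,   0.   ,   1.   ]]), 'T_tool_cam': array([[   1.   ,   -0.001,   -0.   ,    0.57 ],
       [   0.001,    0.955,    0.298,  -76.474],
       [   0.   ,   -0.298,    0.955, -161.812],
       [   0.   ,    0.   ,    0.   ,    1.   ]])}
```

```bash
python3 - <<'E'
import cv2,numpy as np
a=cv2.imread('pics/top0.png');b=cv2.imread('pics/side0.png')
a=cv2.resize(a,None,fx=1.5,fy=1.5,interpolation=cv2.INTER_CUBIC);b=cv2.resize(b,None,fx=1.5,fy=1.5,interpolation=cv2.INTER_CUBIC)
cv2.imwrite('pics/top0b.png',a);cv2.imwrite('pics/side0b.png',b)
E
```

```text
(no output)
```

View pics/top0b.png

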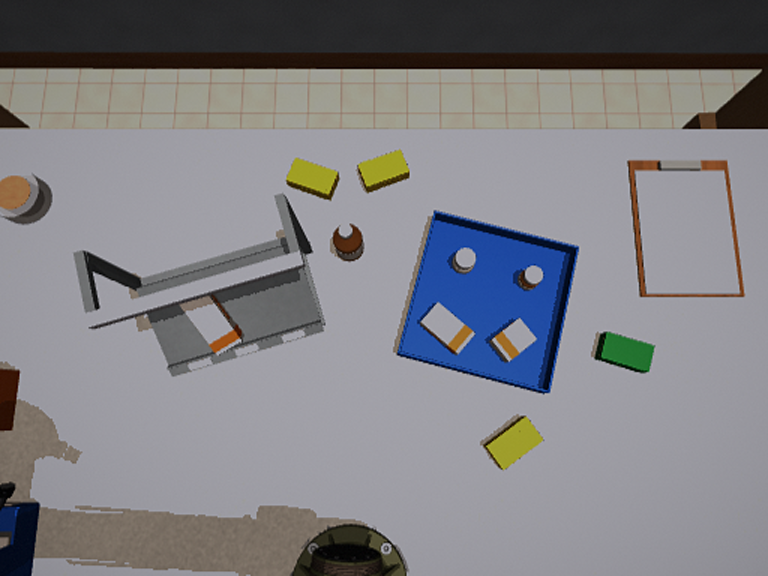

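View pics/side0b.png

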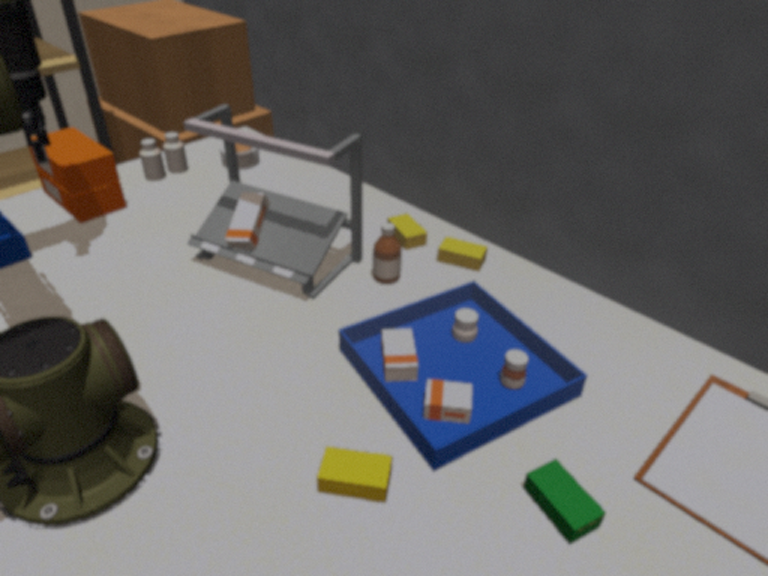

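The top view (at 1.5x) shows the rack with its lip running from (170,375) to (325,325). The long carton lies askew at about (213,325). The mid carton is at (447,328) and the short one at (514,340) in the tote. The jar is at (464,260), the pill bottle at (531,277) and the tall bottle at (348,242). The side view agrees. Next I'll zoom in on the tray.

```bash
cat > h.py <<'E'
import numpy as np, cv2
from workcell import status, optics
from scipy.spatial.transform import Rotation as R
np.set_printoptions(precision=1,suppress=True)
def cam(n,obs=None):
    p=optics.camera_params(n)
    if n!='wrist': return p['K'],p['cam_to_world']
    T=np.eye(4);T[:3,:3]=R.from_rotvec(obs['ee_rot']).as_matrix();T[:3,3]=obs['tcp_pos']
    return p['K'],T@p['T_tool_cam']
def ray(C,uv):
    K,T=C; d=T[:3,:3]@np.linalg.solve(K,[uv[0],uv[1],1]); return T[:3,3],d/np.linalg.norm(d)
def plane(C,uv,p0=(0,0,0),n=(0,0,1)):
    o,d=ray(C,uv); n=np.array(n,float); return o+d*(np.dot(np.array(p0)-o,n)/np.dot(d,n))
def tri(C1,a,C2,b):
    o1,d1=ray(C1,a);o2,d2=ray(C2,b)
    s=np.linalg.lstsq(np.c_[d1,-d2],o2-o1,rcond=None)[0]
    p,q=o1+s[0]*d1,o2+s[1]*d2; return (p+q)/2,np.linalg.norm(p-q)
def proj(C,P):
    K,T=C; p=K@(T[:3,:3].T@(np.array(P)-T[:3,3])); return p[:2]/p[2]
E
python3 - <<'E'
from h import *
a=cv2.imread('pics/top0.png')[125:260,45:225];b=cv2.imread('pics/side0.png')[70:205,115:275]
a=cv2.resize(a,(780,585),interpolation=cv2.INTER_CUBIC)
cv2.imwrite('pics/tz.png',a)
t=cv2.imread('pics/top0.png')
hsv=cv2.cvtColor(t,cv2.COLOR_BGR2HSV)
m=np.zeros(t.shape[:2],np.uint8); 
blue=cv2.inRange(hsv,(105,120,40),(130,255,255)); 
cs=max(cv2.findContours(blue,0,2)[0],key=cv2.contourArea)
r=cv2.minAreaRect(cs);print('tote px',cv2.boxPoints(r))
C=cam('top');hull=np.zeros_like(blue);cv2.drawContours(hull,[cv2.convexHull(cs)],-1,255,-1)
print('tote rim corners z50\n',np.array([plane(C,p,(0,0,50)) for p in cv2.approxPolyDP(cv2.convexHull(cs),8,True)[:,0]]))
obj=cv2.inRange(hsv,(0,0,120),(100,255,255))&hull
for c in cv2.findContours(cv2.erode(hull,np.ones((5,5)))&obj,0,2)[0]:
    if cv2.contourArea(c)>60:
        P=np.array([plane(C,p,(0,0,41))[:2] for p in cv2.boxPoints(cv2.minAreaRect(c))])
        print(cv2.contourArea(c),P.mean(0),[np.linalg.norm(P[i]-P[i-1]) for i in range(2)],np.degrees(np.arctan2(*(P[1]-P[0])[::-1])))
for n in ('top','side'):
    h=cv2.cvtColor(cv2.imread(f'pics/{n}0.png'),cv2.COLOR_BGR2HSV)
    m=cv2.inRange(h,(3,140,100),(20,255,255))
    for c in cv2.findContours(m,0,2)[0]:
        if 15<cv2.contourArea(c)<600: print(n,cv2.boundingRect(c),cv2.contourArea(c))
E
```

```text
tote px [[263.9 237.2]
 [288.4 139.6]
 [390.  165. ]
 [365.6 262.6]]
tote rim corners z50
 [[ 659.1 -466.5   50. ]
 [ 362.6 -390.6   50. ]
 [ 439.   -93.4   50. ]
 [ 737.2 -172.7   50. ]]
113.5 [ 456.3 -312.5] [np.float64(54.4371604335059), np.float64(22.89341431858949)] -53.79249933122328
113.0 [ 470.9 -218.5] [np.float64(21.76679532492215), np.float64(55.08685620647661)] -40.45061477831282
top (330, 221, 16, 18) 92.0
top (139, 220, 21, 15) 106.5
top (299, 217, 16, 17) 92.5
top (442, 196, 39, 2) 37.0
top (0, 118, 20, 21) 317.5
top (468, 107, 28, 91) 181.5
top (420, 107, 21, 91) 214.0
side (424, 274, 35, 46) 52.5
side (287, 254, 8, 25) 126.0
side (472, 252, 26, 12) 17.0
side (257, 238, 20, 3) 38.0
side (254, 159, 10, 9) 43.5
side (152, 154, 17, 5) 41.0
side (62, 121, 13, 7) 33.0
side (28, 115, 17, 14) 23.0
```

View pics/tz.png

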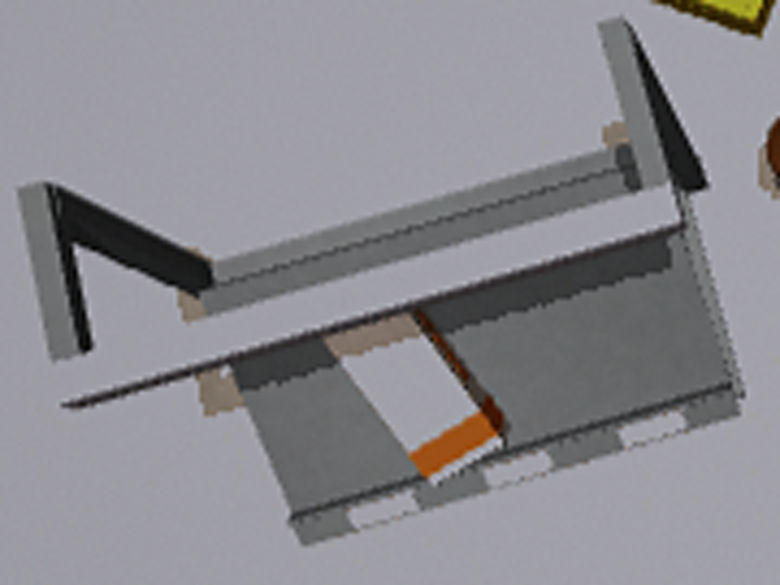

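The zoom (4.33x, offset (45,125)) shows the lip's dark inner face running from (295,517) to (742,383). Label centres are about (385,508), (519,468) and (653,427). The long carton's top face has its corners near (327,340), (415,315), (500,425) and (413,465).

```bash
python3 - <<'E'
from h import *
C=cam('top'); z=lambda u,v:(45+u/4.333,125+v/4.333)
A=plane(C,z(295,517),(0,0,61.2));B=plane(C,z(742,383),(0,0,61.2))
print('lip ends',A,B,np.linalg.norm(A-B))
ly=(A-B)/np.linalg.norm(A-B); lx=np.cross(ly,[0,0,1.]); print('yaw deg',np.degrees(np.arctan2(lx[1],lx[0])))
L=[plane(C,z(*p),(0,0,52)) for p in((385,508),(519,468),(653,427))];print(np.array(L),np.linalg.norm(L[0]-L[2]))
M=(A+B)/2; print('rack origin',M+lx*3.3, 'mid label rel',(L[1]-M)@lx,(L[1]-M)@ly)
O=M+lx*3.3; O[2]=55
th=np.radians(28);tx=lx*np.cos(th)+np.array([0,0,np.sin(th)]);tz=np.cross(tx,ly)
P=[plane(C,z(*p),O+36*tz,tz) for p in((327,340),(415,315),(500,425),(413,465))]
for p in P: print('carton top in tray',(p-O)@tx,(p-O)@ly)
print('tcp frame',R.from_rotvec(status.get_obs()['ee_rot']).as_matrix())
t=cv2.imread('pics/side0.png');S=cam('side')
print('proj lip ends in side*1.5',proj(S,O+155*ly)*1.5,proj(S,O-155*ly)*1.5)
# cartons in tote full mask
t=cv2.imread('pics/top0.png');hsv=cv2.cvtColor(t,cv2.COLOR_BGR2HSV)
m=cv2.inRange(t[:,:,2],110,255); roi=np.zeros_like(m);roi[195:250,270:365]=255
for c in cv2.findContours(m&roi,0,2)[0]:
    if 400<cv2.contourArea(c)<2000:
        Q=np.array([plane(C,p,(0,0,41))[:2] for p in cv2.boxPoints(cv2.minAreaRect(c))]); print(cv2.contourArea(c),Q.mean(0),np.linalg.norm(Q[1]-Q[0]),np.linalg.norm(Q[2]-Q[1]),np.degrees(np.arctan2(*(Q[1]-Q[0])[::-1])))
E
```

```text
lip ends [410.8 352.2  61.2] [502.4  52.1  61.2] 313.7300062221459
yaw deg 16.978106979578417
[[417.5 295.   52. ]
 [444.8 204.9  52. ]
 [473.1 113.9  52. ]] 189.36364021028322
rack origin [459.8 203.1  61.2] mid label rel -10.48170395595468 6.090170226511985
carton top in tray 117.12220768835056 83.76524998701098
carton top in tray 116.62267279261508 26.27962409973433
carton top in tray 29.593202273922167 0.4222270821486127
carton top in tray 20.34369654366143 62.53182248167386
tcp frame [[-0.4 -0.9 -0. ]
 [-0.9  0.4 -0. ]
 [ 0.  -0.  -1. ]]
proj lip ends in side*1.5 [194.2 238.2] [312.7 278.2]
418.0 [ 467.4 -327.6] 74.13074641703412 56.389646503703446 -51.45827374119487
552.5 [ 491.6 -194.7] 55.780138018710936 99.47806237220365 -40.67906465303564
```

Carton sizes match to within 2 mm, and the lip measures 314 mm against 310. Next I'll write a planning helper, then take a closer look at the tray with the wrist camera.

```bash
cat >> h.py <<'E'
def RT(yaw,tilt=0):
    "tool x at yaw (deg, world), tool z down, tilted by 'tilt' deg about tool x so z leans to tool +y"
    y=np.radians(yaw);x=np.array([np.cos(y),np.sin(y),0]);z=np.array([0,0,-1.]);M=np.c_[x,np.cross(z,x),z]
    return M@R.from_euler('x',-tilt,degrees=True).as_matrix()
def plan(wps,obs=None):
    "wps: list of (pos,Rmat); prints one line of call values per waypoint"
    o=obs or status.get_obs(); p=np.array(o['tcp_pos']);M=R.from_rotvec(o['ee_rot']).as_matrix()
    for q,N in wps:
        s=np.round(M.T@(np.array(q)-p)/100,3); r=np.round(R.from_matrix(M.T@N).as_rotvec()/(np.pi/2),3)
        n=int(np.ceil(max(np.linalg.norm(s)*100/41.7,np.linalg.norm(r)*90/7.16))); bad='' if max(abs(np.r_[s,r]))<=1 else ' TOO BIG'
        print('t',s.tolist(),'r',r.tolist(),'rows',n,bad)
        p=p+M@s*100; M=M@R.from_rotvec(r*np.pi/2).as_matrix()
th=np.radians(28)
def tray(o=(459.8,203.1),yaw=17.0):
    y=np.radians(yaw);lx=np.array([np.cos(y),np.sin(y),0]);ly=np.array([-lx[1],lx[0],0])
    tx=lx*np.cos(th)+[0,0,np.sin(th)];M=np.c_[tx,ly,np.cross(tx,ly)];return np.array([o[0],o[1],55.]),M
E
python3 - <<'E'
from h import *
O,M=tray(); w=lambda *p:O+M@np.array(p)
T=w(30,20,130);print(T, RT(107,28), M)
p0=np.array(status.get_obs()['tcp_pos']); f=lambda a:p0+(T-p0)*a
plan([(f(.25),RT(-150)),(f(.5),RT(-200)),(f(.75),RT(-253,0)),(f(1),RT(107,28))])
E
```

```text
[420.9 212.1 183.9] [[-0.3  0.8  0.4]
 [ 1.   0.3  0.1]
 [ 0.   0.5 -0.9]] [[ 0.8 -0.3 -0.4]
 [ 0.3  1.  -0.1]
 [ 0.5  0.   0.9]]
t [0.607, -0.77, 0.069] r [-0.0, -0.001, 0.417] rows 6 
t [0.013, -0.981, 0.069] r [-0.0, 0.0, 0.556] rows 7 
t [-0.744, -0.639, 0.068] r [0.0, 0.0, 0.589] rows 8 
t [-0.959, 0.209, 0.069] r [-0.311, 0.0, -0.0] rows 4
```

Call:
{"fn": "servo_tool", "kwargs": {
  "rows": [
    {"tx": 0.1, "ty": -0.128, "tz": 0.01, "rz": 0.07},
    {"tx": 0.2, "ty": -0.257, "tz": 0.02, "rz": 0.14},
    {"tx": 0.3, "ty": -0.385, "tz": 0.035, "rz": 0.21},
    {"tx": 0.4, "ty": -0.513, "tz": 0.046, "rz": 0.28},
    {"tx": 0.5, "ty": -0.64, "tz": 0.06, "rz": 0.35},
    {"tx": 0.607, "ty": -0.77, "tz": 0.07, "rz": 0.417},
    {"tx": 0.607, "ty": -0.77, "tz": 0.07, "rz": 0.417}
  ],
  "claw": -1,
  "grip_force": 40
}}

```text
invalid input at $.rows[0]: expected keys tx, ty, tz, rx, ry, rz
```

Call:
{"fn": "servo_tool", "kwargs": {
  "rows": [
    {"tx": 0.013, "ty": -0.981, "tz": 0.069, "rz": 0.556},
    {"tx": 0.013, "ty": -0.981, "tz": 0.069, "rz": 0.556},
    {"tx": 0.013, "ty": -0.981, "tz": 0.069, "rz": 0.556},
    {"tx": 0.013, "ty": -0.981, "tz": 0.069, "rz": 0.556},
    {"tx": 0.013, "ty": -0.981, "tz": 0.069, "rz": 0.556},
    {"tx": 0.013, "ty": -0.981, "tz": 0.069, "rz": 0.556},
    {"tx": 0.013, "ty": -0.981, "tz": 0.069, "rz": 0.556},
    {"tx": 0.013, "ty": -0.981, "tz": 0.069, "rz": 0.556}
  ]
}}

```text
invalid input at $.rows[0]: expected keys tx, ty, tz, rx, ry, rz
```

Call:
{"fn": "servo_tool", "kwargs": {
  "rows": [
    {"tx": -0.744, "ty": -0.639, "tz": 0.068, "rz": 0.589},
    {"tx": -0.744, "ty": -0.639, "tz": 0.068, "rz": 0.589},
    {"tx": -0.744, "ty": -0.639, "tz": 0.068, "rz": 0.589},
    {"tx": -0.744, "ty": -0.639, "tz": 0.068, "rz": 0.589},
    {"tx": -0.744, "ty": -0.639, "tz": 0.068, "rz": 0.589},
    {"tx": -0.744, "ty": -0.639, "tz": 0.068, "rz": 0.589},
    {"tx": -0.744, "ty": -0.639, "tz": 0.068, "rz": 0.589},
    {"tx": -0.744, "ty": -0.639, "tz": 0.068, "rz": 0.589},
    {"tx": -0.744, "ty": -0.639, "tz": 0.068, "rz": 0.589}
  ]
}}

```text
invalid input at $.rows[0]: expected keys tx, ty, tz, rx, ry, rz
```

Call:
{"fn": "servo_tool", "kwargs": {
  "rows": [
    {"tx": -0.959, "ty": 0.209, "tz": 0.069, "rx": -0.311},
    {"tx": -0.959, "ty": 0.209, "tz": 0.069, "rx": -0.311},
    {"tx": -0.959, "ty": 0.209, "tz": 0.069, "rx": -0.311},
    {"tx": -0.959, "ty": 0.209, "tz": 0.069, "rx": -0.311},
    {"tx": -0.959, "ty": 0.209, "tz": 0.069, "rx": -0.311},
    {"tx": -0.959, "ty": 0.209, "tz": 0.069, "rx": -0.311},
    {"tx": -0.959, "ty": 0.209, "tz": 0.069, "rx": -0.311}
  ]
}}

```text
invalid input at $.rows[0]: expected keys tx, ty, tz, rx, ry, rz
```

```bash
python3 - <<'E'
from h import *
import json
o=status.get_obs();im=optics.camera('wrist');cv2.imwrite('pics/w1.png',im[:,:,::-1])
json.dump({k:np.array(v).tolist() for k,v in o.items()},open('w1.json','w'))
print(o['t'],o['tcp_pos'],R.from_rotvec(o['ee_rot']).as_matrix(),o['qpos'],o['contact_force'])
b=cv2.resize(im[:,:,::-1],None,fx=1.5,fy=1.5,interpolation=cv2.INTER_CUBIC);cv2.imwrite('pics/w1b.png',b)
E
```

```text
0.15 [228.9 554.3 211.1] [[-0.4 -0.9 -0. ]
 [-0.9  0.4 -0. ]
 [ 0.  -0.  -1. ]] [ 1.5  0.   0.1 -0.  -1.6 -0.3] [-0.7 -0.  -0. ]
```

View pics/w1b.png

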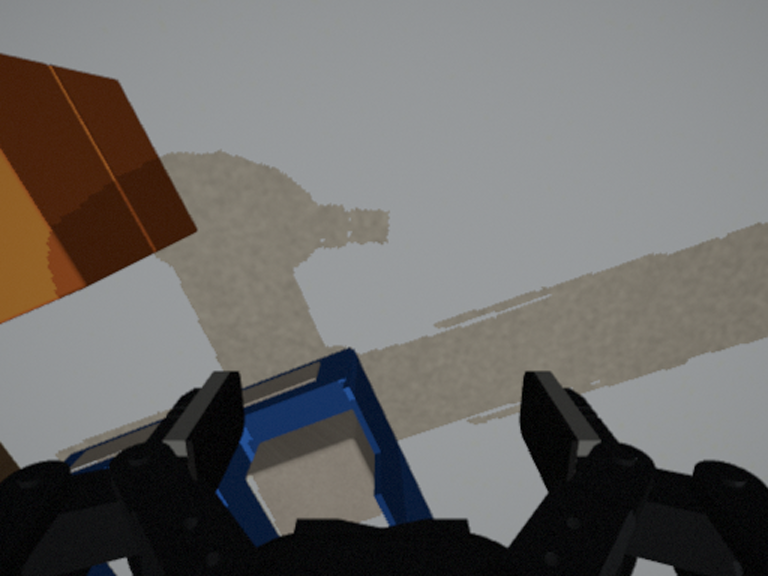

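The call was refused because every row needs all six keys, so nothing moved. The picture only shows the start area: an orange box, a blue bin, and the fingers at the bottom. I'll resend with all keys.

Call:
{"fn": "servo_tool", "kwargs": {
  "rows": [
    {"tx": 0.1, "ty": -0.128, "tz": 0.01, "rx": 0, "ry": 0, "rz": 0.07},
    {"tx": 0.3, "ty": -0.385, "tz": 0.035, "rx": 0, "ry": 0, "rz": 0.14},
    {"tx": 0.5, "ty": -0.64, "tz": 0.06, "rx": 0, "ry": 0, "rz": 0.21},
    {"tx": 0.607, "ty": -0.77, "tz": 0.07, "rx": 0, "ry": 0, "rz": 0.28},
    {"tx": 0.607, "ty": -0.77, "tz": 0.07, "rx": 0, "ry": 0, "rz": 0.35},
    {"tx": 0.607, "ty": -0.77, "tz": 0.07, "rx": 0, "ry": 0, "rz": 0.417},
    {"tx": 0.607, "ty": -0.77, "tz": 0.07, "rx": 0, "ry": 0, "rz": 0.417}
  ],
  "claw": -1,
  "grip_force": 40
}}

```text
t: 0.78
tcp_pos: [277.3, 468.6, 204.9]
ee_rot: [0.807, -3.036, -0.0]
contact_force: [-0.1, 1.6, 0.1]
opening: 0.997
```

Call:
{"fn": "servo_tool", "kwargs": {
  "rows": [
    {"tx": 0.013, "ty": -0.4, "tz": 0.03, "rx": 0, "ry": 0, "rz": 0.08},
    {"tx": 0.013, "ty": -0.8, "tz": 0.06, "rx": 0, "ry": 0, "rz": 0.16},
    {"tx": 0.013, "ty": -0.981, "tz": 0.069, "rx": 0, "ry": 0, "rz": 0.556},
    {"tx": 0.013, "ty": -0.981, "tz": 0.069, "rx": 0, "ry": 0, "rz": 0.556},
    {"tx": 0.013, "ty": -0.981, "tz": 0.069, "rx": 0, "ry": 0, "rz": 0.556},
    {"tx": 0.013, "ty": -0.981, "tz": 0.069, "rx": 0, "ry": 0, "rz": 0.556},
    {"tx": 0.013, "ty": -0.981, "tz": 0.069, "rx": 0, "ry": 0, "rz": 0.556},
    {"tx": 0.013, "ty": -0.981, "tz": 0.069, "rx": 0, "ry": 0, "rz": 0.556},
    {"tx": 0.013, "ty": -0.981, "tz": 0.069, "rx": 0, "ry": 0, "rz": 0.556}
  ]
}}

```text
t: 1.53
tcp_pos: [324.9, 383.5, 197.8]
ee_rot: [-0.537, -3.095, 0.001]
contact_force: [-0.2, 0.9, 0.6]
opening: 1.001
```

Call:
{"fn": "servo_tool", "kwargs": {
  "rows": [
    {"tx": -0.744, "ty": -0.639, "tz": 0.068, "rx": 0, "ry": 0, "rz": 0.589},
    {"tx": -0.744, "ty": -0.639, "tz": 0.068, "rx": 0, "ry": 0, "rz": 0.589},
    {"tx": -0.744, "ty": -0.639, "tz": 0.068, "rx": 0, "ry": 0, "rz": 0.589},
    {"tx": -0.744, "ty": -0.639, "tz": 0.068, "rx": 0, "ry": 0, "rz": 0.589},
    {"tx": -0.744, "ty": -0.639, "tz": 0.068, "rx": 0, "ry": 0, "rz": 0.589},
    {"tx": -0.744, "ty": -0.639, "tz": 0.068, "rx": 0, "ry": 0, "rz": 0.589},
    {"tx": -0.744, "ty": -0.639, "tz": 0.068, "rx": 0, "ry": 0, "rz": 0.589},
    {"tx": -0.744, "ty": -0.639, "tz": 0.068, "rx": 0, "ry": 0, "rz": 0.589},
    {"tx": -0.744, "ty": -0.639, "tz": 0.068, "rx": 0, "ry": 0, "rz": 0.589}
  ]
}}

```text
t: 2.28
tcp_pos: [373.0, 298.0, 191.1]
ee_rot: [1.865, 2.528, -0.0]
contact_force: [-0.1, 0.0, -0.1]
opening: 1.001
```

Call:
{"fn": "servo_tool", "kwargs": {
  "rows": [
    {"tx": -0.959, "ty": 0.209, "tz": 0.069, "rx": -0.311, "ry": 0, "rz": 0},
    {"tx": -0.959, "ty": 0.209, "tz": 0.069, "rx": -0.311, "ry": 0, "rz": 0},
    {"tx": -0.959, "ty": 0.209, "tz": 0.069, "rx": -0.311, "ry": 0, "rz": 0},
    {"tx": -0.959, "ty": 0.209, "tz": 0.069, "rx": -0.311, "ry": 0, "rz": 0},
    {"tx": -0.959, "ty": 0.209, "tz": 0.069, "rx": -0.311, "ry": 0, "rz": 0},
    {"tx": -0.959, "ty": 0.209, "tz": 0.069, "rx": -0.311, "ry": 0, "rz": 0},
    {"tx": -0.959, "ty": 0.209, "tz": 0.069, "rx": -0.311, "ry": 0, "rz": 0}
  ]
}}

```text
t: 2.87
tcp_pos: [421.0, 213.0, 186.0]
ee_rot: [1.66, 2.251, 0.563]
contact_force: [0.7, 0.3, 1.5]
opening: 1.003
```

```bash
cat > shot.py <<'E'
import sys,json
from h import *
n=sys.argv[1]
o=status.get_obs();im=optics.camera('wrist')[:,:,::-1];cv2.imwrite(f'pics/{n}.png',im)
json.dump({k:np.array(v).tolist() for k,v in o.items()},open(n+'.json','w'))
print(o['t'],o['tcp_pos'],R.from_rotvec(o['ee_rot']).as_matrix(),o['qpos'],o['contact_force'],o['opening'])
cv2.imwrite(f'pics/{n}b.png',cv2.resize(im,None,fx=1.5,fy=1.5,interpolation=cv2.INTER_CUBIC))
E
python3 shot.py w2
```

```text
2.8667 [421. 213. 186.] [[-0.3  0.8  0.4]
 [ 1.   0.3  0.1]
 [ 0.   0.5 -0.9]] [ 1.2 -0.9 -0.8  0.4 -1.3 -2.5] [0.7 0.3 1.5] 1.002994260489739
```

View pics/w2b.png

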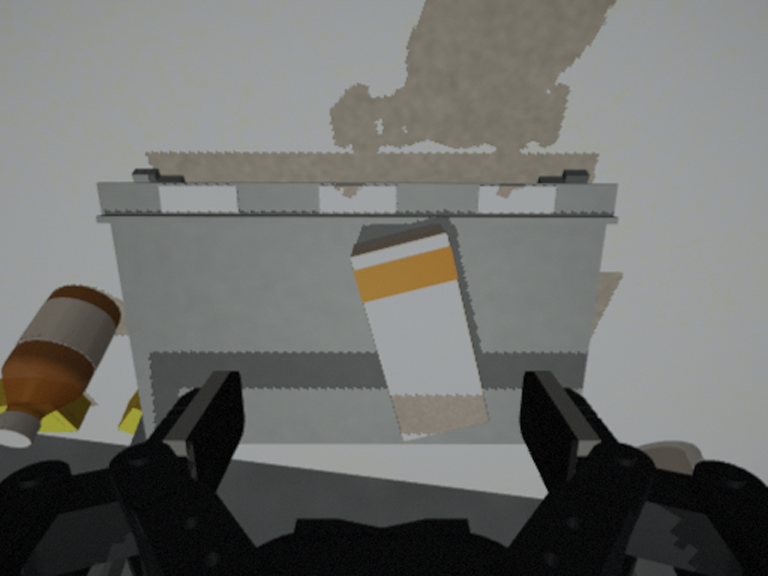

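The wrist view (1.5x) shows the lip's dark line at v≈217, from u=97 to 617. Labels are centred at u≈517 (left), 358 (middle) and 199 (right), v≈200. The carton's top face corners are about (353,258), (445,235), (489,420) and (403,440), with the lower end clearly in view.

```bash
python3 - <<'E'
from h import *
import json
o=json.load(open('w2.json'));print(np.array(o['qpos']).round(2))
C=cam('wrist',o);g=cv2.imread('pics/w2.png');O,M=tray()
tr=lambda uv,z:M.T@(plane(C,np.array(uv)/1.5,O+M[:,2]*z,M[:,2])-O)
for n,p,z in (('lipL',(617,217),14),('lipR',(97,217),14),('labL',(517,200),5),('labM',(358,200),5),('labR',(199,200),5),('trayTopL',(583,443),0),('trayTopR',(145,443),0)):print(n,tr(p,z))
for p in((353,258),(445,235),(489,420),(403,440)):print(tr(p,36))
gr=cv2.cvtColor(g,cv2.COLOR_BGR2GRAY); print(gr[118:152,150], gr[118:152,290])
m=cv2.inRange(gr,150,255);h=cv2.cvtColor(g,cv2.COLOR_BGR2HSV)
print(gr[132,60:420:4])
E
```

```text
[ 1.2 -0.9 -0.8  0.4 -1.3 -2.5]
lipL [ -0.5 158.9  14. ]
lipR [  -0.1 -146.7   14. ]
labL [ -9.2 101.7   5. ]
labM [-9.1  6.2  5. ]
labR [ -8.9 -89.2   5. ]
trayTopL [164.8 165.7   0. ]
trayTopR [ 164.7 -149.1    0. ]
[19.1  4.4 36. ]
[ 6.1 55.  36. ]
[122.4  87.2  36. ]
[136.9  34.   36. ]
[119 119 120 108 107 132 153 159 159 158 159 159 158 158 159 159 159 159
 159 159 159 159 159 135  94  55  90 116 121 121 121 122 121 121] [120 119 119 106 111 123 125 126 125 125 126 126 126 126 126 126 126 126
 126 126 126 127 119 114  94  68  75  82  81  83  82  75  70  68]
[155 156 112 113 113 112 113 113 113 114 116 116 158 158 158 158 158 159
 159 159 159 159 160 159 160 121 121 121 122 121 122 122 123 123 124 124
 125 126 135 160 160 160 159 153 160 159 160 160 160 160 159 140 127 125
 126 126 128 126 125 126 126 125 125 125 125 159 159 159 160 151 160 159
 159 159 159 159 159 158 121 121 121 120 120 120 118 116 116 117 158 157]
```

The tray pose is confirmed: yaw 17°, with the origin shifted +6 mm in y. The labels are 191 mm apart against 190, and the tray runs 164 mm up the slope against 163. The long carton is at tray (71,39), skewed 14.8°.

```bash
cat >> h.py <<'E'
O,MT=tray((458.5,209.2))
def w(*p): return O+MT@np.array(p)
def RTray(skew=0):
    return MT@R.from_euler('z',skew,degrees=True).as_matrix()@np.array([[0,1,0],[1,0,0],[0,0,-1.]])
E
python3 - <<'E'
from h import *
plan([(w(71,39,75),RTray(14.8)),(w(71,39,16),RTray(14.8))])
E
```

```text
t [0.241, 0.396, 0.572] r [0.0, -0.001, -0.164] rows 3 
t [0.0, -0.001, 0.59] r [0.0, 0.0, 0.0] rows 2
```

Call:
{"fn": "servo_tool", "kwargs": {
  "rows": [
    {"tx": 0.08, "ty": 0.13, "tz": 0.19, "rx": 0, "ry": 0, "rz": -0.055},
    {"tx": 0.16, "ty": 0.26, "tz": 0.38, "rx": 0, "ry": 0, "rz": -0.11},
    {"tx": 0.241, "ty": 0.396, "tz": 0.572, "rx": 0, "ry": 0, "rz": -0.164},
    {"tx": 0.241, "ty": 0.396, "tz": 0.572, "rx": 0, "ry": 0, "rz": -0.164}
  ]
}}

```text
t: 3.25
tcp_pos: [475.1, 254.6, 148.8]
ee_rot: [1.339, 2.417, 0.482]
contact_force: [-0.4, -0.2, -0.6]
opening: 0.998
```

Call:
{"fn": "servo_tool", "kwargs": {
  "rows": [
    {"tx": 0, "ty": 0, "tz": 0.15, "rx": 0, "ry": 0, "rz": 0},
    {"tx": 0, "ty": 0, "tz": 0.3, "rx": 0, "ry": 0, "rz": 0},
    {"tx": 0, "ty": 0, "tz": 0.45, "rx": 0, "ry": 0, "rz": 0},
    {"tx": 0, "ty": 0, "tz": 0.59, "rx": 0, "ry": 0, "rz": 0},
    {"tx": 0, "ty": 0, "tz": 0.59, "rx": 0, "ry": 0, "rz": 0}
  ]
}}

```text
t: 3.67
tcp_pos: [500.2, 261.0, 97.3]
ee_rot: [1.346, 2.413, 0.487]
contact_force: [-0.2, -0.5, 0.0]
opening: 0.997
```

```bash
python3 - <<'E'
from h import *
o=status.get_obs();print(o['t'],MT.T@(o['tcp_pos']-O),np.round(o['qpos'],2),o['contact_force'])
im=optics.camera('wrist')[:,:,::-1];cv2.imwrite('pics/w3.png',im)
plan([(w(71,39,16),RTray(14.8))])
E
```

```text
3.6667 [68.5 37.4 11.5] [ 1.  -0.5 -0.8  0.4 -1.  -2.2] [-0.2 -0.5  0. ]
t [0.01, 0.02, -0.03] r [-0.003, 0.002, -0.001] rows 1
```

View pics/w3.png

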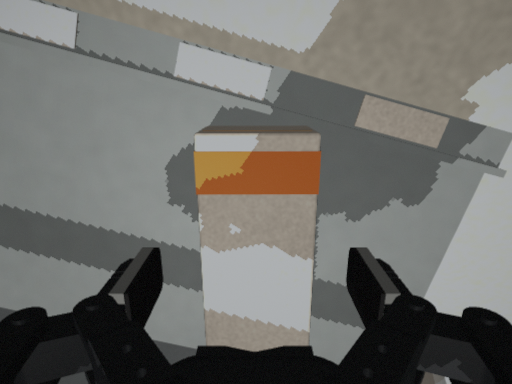

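The fingers straddle the carton squarely: its edges are at u≈203 and 315, against a tool centre of 254. I'll raise 4 mm and close.

Call:
{"fn": "servo_tool", "kwargs": {
  "rows": [
    {"tx": 0.01, "ty": 0.01, "tz": -0.04, "rx": 0, "ry": 0, "rz": 0},
    {"tx": 0.01, "ty": 0.01, "tz": -0.04, "rx": 0, "ry": 0, "rz": 0}
  ]
}}

```text
t: 3.88
tcp_pos: [498.7, 263.2, 106.7]
ee_rot: [1.343, 2.41, 0.498]
contact_force: [-0.2, -0.5, 0.8]
opening: 1.0
```

Call:
{"fn": "servo_tool", "kwargs": {
  "rows": [
    {"tx": 0, "ty": 0, "tz": 0, "rx": 0, "ry": 0, "rz": 0},
    {"tx": 0, "ty": 0, "tz": 0, "rx": 0, "ry": 0, "rz": 0},
    {"tx": 0, "ty": 0, "tz": 0, "rx": 0, "ry": 0, "rz": 0},
    {"tx": 0, "ty": 0, "tz": 0, "rx": 0, "ry": 0, "rz": 0},
    {"tx": 0, "ty": 0, "tz": 0, "rx": 0, "ry": 0, "rz": 0},
    {"tx": 0, "ty": 0, "tz": 0, "rx": 0, "ry": 0, "rz": 0},
    {"tx": 0, "ty": 0, "tz": 0, "rx": 0, "ry": 0, "rz": 0},
    {"tx": 0, "ty": 0, "tz": 0, "rx": 0, "ry": 0, "rz": 0},
    {"tx": 0, "ty": 0, "tz": 0, "rx": 0, "ry": 0, "rz": 0},
    {"tx": 0, "ty": 0, "tz": 0, "rx": 0, "ry": 0, "rz": 0}
  ],
  "claw": 1,
  "grip_force": 40
}}

```text
t: 4.72
tcp_pos: [498.1, 262.3, 104.1]
ee_rot: [1.344, 2.411, 0.496]
contact_force: [-0.0, 0.0, -0.1]
opening: -0.004
```

```bash
python3 - <<'E'
from h import *
o=status.get_obs();p=MT.T@(o['tcp_pos']-O);print(o['t'],p,np.round(o['qpos'],2),o['contact_force'])
# lift 30 along tray normal, then to left place (keeping carton offset), 4 mm short of lip, then down
q=lambda x,y,z:w(x,y,p[2]+z)
plan([(w(p[0]+5,p[1]+5,p[2]+25),RTray(14.8)),(w(70,95,p[2]+25),RTray(0)),(w(70,95,p[2]+2),RTray(0))])
E
```

```text
4.7167 [70.2 39.2 18.3] [ 1.  -0.5 -0.8  0.4 -1.  -2.2] [-0.   0.  -0.1]
t [0.036, 0.061, -0.25] r [-0.0, 0.0, -0.001] rows 1 
t [0.504, 0.08, -0.0] r [-0.0, 0.0, 0.165] rows 3 
t [0.0, 0.0, 0.23] r [-0.0, 0.0, -0.0] rows 1
```

The fingers shut on nothing, so I need to look.

```bash
python3 shot.py w4; python3 -c "
from h import *
a=cv2.imread('pics/w4.png');b=optics.camera('side')[:,:,::-1][60:230,90:300]
b=cv2.resize(b,(474,384));cv2.imwrite('pics/w4c.png',cv2.resize(np.hstack([a,b]),(790,308)))"
```

```text
4.7167 [498.1 262.3 104.1] [[-0.5  0.7  0.4]
 [ 0.9  0.5  0.1]
 [-0.1  0.5 -0.9]] [ 1.  -0.5 -0.8  0.4 -1.  -2.2] [-0.   0.  -0.1] -0.0041391986512542365
```

View pics/w4c.png

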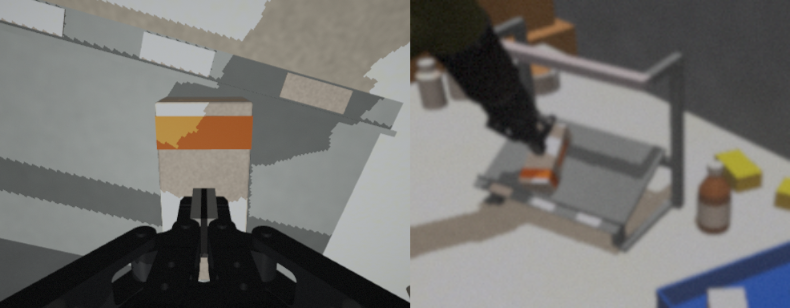

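The picture shows the fingers shut on top of the carton, so the tips stood above its upper face. By the image, the tips are roughly 30 mm farther back than the stated tool length. I'll check by touching the carton's top lightly with the shut fingers.

Call:
{"fn": "servo_tool", "kwargs": {
  "rows": [
    {"tx": 0, "ty": 0, "tz": 0.02, "rx": 0, "ry": 0, "rz": 0},
    {"tx": 0, "ty": 0, "tz": 0.04, "rx": 0, "ry": 0, "rz": 0},
    {"tx": 0, "ty": 0, "tz": 0.04, "rx": 0, "ry": 0, "rz": 0}
  ]
}}

```text
t: 5.07
tcp_pos: [499.8, 262.8, 101.4]
ee_rot: [1.344, 2.411, 0.496]
contact_force: [-8.8, -2.1, 5.1]
opening: -0.008
```

```bash
python3 -c "
from h import *
o=status.get_obs();print(o['t'],MT.T@(o['tcp_pos']-O),o['contact_force'],o['qpos'].tolist(),o['torque'])"
```

```text
5.0667 [70.5 39.2 15. ] [-8.8 -2.1  5.1] [1.0388235521014366, -0.5175568317380635, -0.7930591221291468, 0.39790379315485086, -0.9608433113788597, -2.2308095937598416] [-0.9  2.9 -0. ]
```

Contact came at about 10 N with TCP z ≈ 15–16 in my tray frame. The shut tips are therefore at TCP + 21 mm on the gripper side (about −21 along tool z), not +11 as stated. The camera agrees (−22), so I'll use that measured tip offset. I'll back off, open, then descend in steps and watch the force.

Call:
{"fn": "servo_tool", "kwargs": {
  "rows": [
    {"tx": 0, "ty": 0, "tz": -0.08, "rx": 0, "ry": 0, "rz": 0},
    {"tx": 0, "ty": 0, "tz": -0.15, "rx": 0, "ry": 0, "rz": 0}
  ]
}}

```text
t: 5.23
tcp_pos: [492.9, 260.5, 113.9]
ee_rot: [1.344, 2.411, 0.494]
contact_force: [0.0, -0.3, 0.3]
opening: -0.002
```

Call:
{"fn": "servo_tool", "kwargs": {
  "rows": [
    {"tx": 0, "ty": 0, "tz": 0, "rx": 0, "ry": 0, "rz": 0},
    {"tx": 0, "ty": 0, "tz": 0, "rx": 0, "ry": 0, "rz": 0},
    {"tx": 0, "ty": 0, "tz": 0, "rx": 0, "ry": 0, "rz": 0},
    {"tx": 0, "ty": 0, "tz": 0, "rx": 0, "ry": 0, "rz": 0},
    {"tx": 0, "ty": 0, "tz": 0, "rx": 0, "ry": 0, "rz": 0},
    {"tx": 0, "ty": 0, "tz": 0, "rx": 0, "ry": 0, "rz": 0},
    {"tx": 0, "ty": 0, "tz": 0, "rx": 0, "ry": 0, "rz": 0},
    {"tx": 0, "ty": 0, "tz": 0, "rx": 0, "ry": 0, "rz": 0}
  ],
  "claw": -1
}}

```text
t: 5.9
tcp_pos: [493.1, 260.7, 113.8]
ee_rot: [1.344, 2.411, 0.495]
contact_force: [-0.0, 0.0, -0.0]
opening: 1.002
```

Call:
{"fn": "servo_tool", "kwargs": {
  "rows": [
    {"tx": 0, "ty": 0, "tz": 0.1, "rx": 0, "ry": 0, "rz": 0},
    {"tx": 0, "ty": 0, "tz": 0.2, "rx": 0, "ry": 0, "rz": 0},
    {"tx": 0, "ty": 0, "tz": 0.3, "rx": 0, "ry": 0, "rz": 0},
    {"tx": 0, "ty": 0, "tz": 0.36, "rx": 0, "ry": 0, "rz": 0},
    {"tx": 0, "ty": 0, "tz": 0.36, "rx": 0, "ry": 0, "rz": 0}
  ]
}}

```text
t: 6.32
tcp_pos: [509.1, 265.0, 80.3]
ee_rot: [1.345, 2.412, 0.492]
contact_force: [-0.2, -0.1, 0.2]
opening: 1.002
```

```bash
python3 shot.py w5;  python3 -c "
from h import *
o=status.get_obs();print(MT.T@(o['tcp_pos']-O),o['contact_force'])
im=cv2.imread('pics/w5.png');m=cv2.inRange(cv2.cvtColor(im,cv2.COLOR_BGR2HSV),(3,120,60),(22,255,255))
c=max(cv2.findContours(m,0,2)[0],key=cv2.contourArea);print(cv2.minAreaRect(c))"
```

```text
6.3167 [509.1 265.   80.3] [[-0.5  0.7  0.4]
 [ 0.9  0.5  0.1]
 [-0.1  0.5 -0.9]] [ 1.  -0.5 -0.8  0.4 -0.9 -2.2] [-0.2 -0.1  0.2] 1.0019300419355168
[69.7 38.8 -7.2] [-0.1  0.  -0.2]
((254.66537475585938, 182.98507690429688), (48.985042572021484, 146.9965057373047), 89.60486602783203)
```

Call:
{"fn": "servo_tool", "kwargs": {
  "rows": [
    {"tx": 0, "ty": 0, "tz": 0.05, "rx": 0, "ry": 0, "rz": 0},
    {"tx": 0, "ty": 0, "tz": 0.1, "rx": 0, "ry": 0, "rz": 0},
    {"tx": 0, "ty": 0, "tz": 0.13, "rx": 0, "ry": 0, "rz": 0},
    {"tx": 0, "ty": 0, "tz": 0.13, "rx": 0, "ry": 0, "rz": 0}
  ]
}}

```text
t: 6.7
tcp_pos: [515.0, 267.2, 69.7]
ee_rot: [1.344, 2.412, 0.494]
contact_force: [-0.2, -0.5, -0.4]
opening: 1.002
```

Call:
{"fn": "servo_tool", "kwargs": {
  "rows": [
    {"tx": 0, "ty": 0, "tz": 0, "rx": 0, "ry": 0, "rz": 0},
    {"tx": 0, "ty": 0, "tz": 0, "rx": 0, "ry": 0, "rz": 0},
    {"tx": 0, "ty": 0, "tz": 0, "rx": 0, "ry": 0, "rz": 0},
    {"tx": 0, "ty": 0, "tz": 0, "rx": 0, "ry": 0, "rz": 0},
    {"tx": 0, "ty": 0, "tz": 0, "rx": 0, "ry": 0, "rz": 0},
    {"tx": 0, "ty": 0, "tz": 0, "rx": 0, "ry": 0, "rz": 0},
    {"tx": 0, "ty": 0, "tz": 0, "rx": 0, "ry": 0, "rz": 0},
    {"tx": 0, "ty": 0, "tz": 0, "rx": 0, "ry": 0, "rz": 0}
  ],
  "claw": 1,
  "grip_force": 40
}}

```text
t: 7.37
tcp_pos: [515.2, 267.7, 71.1]
ee_rot: [1.344, 2.411, 0.497]
contact_force: [-3.9, -1.1, 3.9]
opening: 0.651
```

```bash
python3 - <<'E'
from h import *
o=status.get_obs();p=MT.T@(o['tcp_pos']-O);print(o['t'],p,o['contact_force'],o['opening'])
plan([(w(p[0]+2,p[1]+2,p[2]+25),RTray(14.8)),(w(72,95,p[2]+25),RTray(0)),(w(72,95,p[2]+2),RTray(0))])
E
```

```text
7.3667 [ 70.6  39.3 -19.2] [-3.9 -1.1  3.9] 0.6509662258144218
t [0.014, 0.025, -0.25] r [0.0, 0.0, -0.001] rows 1 
t [0.521, 0.131, -0.0] r [0.0, 0.0, 0.165] rows 3 
t [-0.0, 0.0, 0.23] r [0.0, 0.0, -0.0] rows 1
```

The opening is 0.651 × 85 = 55 mm, so the carton is gripped. I'll lift it, turn it square, move it behind the left label and lower it.

Call:
{"fn": "servo_tool", "kwargs": {
  "rows": [
    {"tx": 0, "ty": 0.01, "tz": -0.08, "rx": 0, "ry": 0, "rz": 0},
    {"tx": 0.01, "ty": 0.02, "tz": -0.17, "rx": 0, "ry": 0, "rz": 0},
    {"tx": 0.014, "ty": 0.025, "tz": -0.25, "rx": 0, "ry": 0, "rz": 0},
    {"tx": 0.014, "ty": 0.025, "tz": -0.25, "rx": 0, "ry": 0, "rz": 0}
  ]
}}

```text
t: 7.7
tcp_pos: [505.2, 267.4, 96.3]
ee_rot: [1.343, 2.41, 0.5]
contact_force: [0.5, 1.3, -0.9]
opening: 0.649
```

Call:
{"fn": "servo_tool", "kwargs": {
  "rows": [
    {"tx": 0.1, "ty": 0.03, "tz": 0, "rx": 0, "ry": 0, "rz": 0.03},
    {"tx": 0.2, "ty": 0.05, "tz": 0, "rx": 0, "ry": 0, "rz": 0.06},
    {"tx": 0.3, "ty": 0.08, "tz": 0, "rx": 0, "ry": 0, "rz": 0.1},
    {"tx": 0.4, "ty": 0.1, "tz": 0, "rx": 0, "ry": 0, "rz": 0.13},
    {"tx": 0.521, "ty": 0.131, "tz": 0, "rx": 0, "ry": 0, "rz": 0.165},
    {"tx": 0.521, "ty": 0.131, "tz": 0, "rx": 0, "ry": 0, "rz": 0.165}
  ]
}}

```text
t: 8.2
tcp_pos: [488.4, 319.1, 93.3]
ee_rot: [1.667, 2.247, 0.562]
contact_force: [-0.4, 0.2, -1.5]
opening: 0.65
```

Call:
{"fn": "servo_tool", "kwargs": {
  "rows": [
    {"tx": 0, "ty": 0, "tz": 0.06, "rx": 0, "ry": 0, "rz": 0},
    {"tx": 0, "ty": 0, "tz": 0.12, "rx": 0, "ry": 0, "rz": 0},
    {"tx": 0, "ty": 0, "tz": 0.18, "rx": 0, "ry": 0, "rz": 0},
    {"tx": 0, "ty": 0, "tz": 0.23, "rx": 0, "ry": 0, "rz": 0},
    {"tx": 0, "ty": 0, "tz": 0.23, "rx": 0, "ry": 0, "rz": 0}
  ]
}}

```text
t: 8.62
tcp_pos: [499.6, 320.2, 72.0]
ee_rot: [1.666, 2.247, 0.559]
contact_force: [0.2, 0.7, 0.0]
opening: 0.649
```

```bash
python3 shot.py w6; python3 - <<'E'
from h import *
o=status.get_obs();p=MT.T@(o['tcp_pos']-O);print(o['t'],p,np.round(o['qpos'],2).tolist(),o['contact_force'],o['opening'])
plan([(w(63,95,-18.5),RTray(0))])
E
```

```text
8.6167 [499.6 320.2  72. ] [[-0.3  0.8  0.4]
 [ 1.   0.3  0.1]
 [-0.   0.5 -0.9]] [ 1.1 -0.4 -0.8  0.5 -0.9 -2.6] [0.2 0.7 0. ] 0.6492540880353149
8.6667 [ 71.4  94.2 -18.3] [1.1, -0.38, -0.77, 0.45, -0.88, -2.62] [-0.3 -0.3 -0.5] 0.6526455789158255
t [0.008, -0.084, 0.002] r [-0.001, 0.001, -0.001] rows 1
```

View pics/w6b.png

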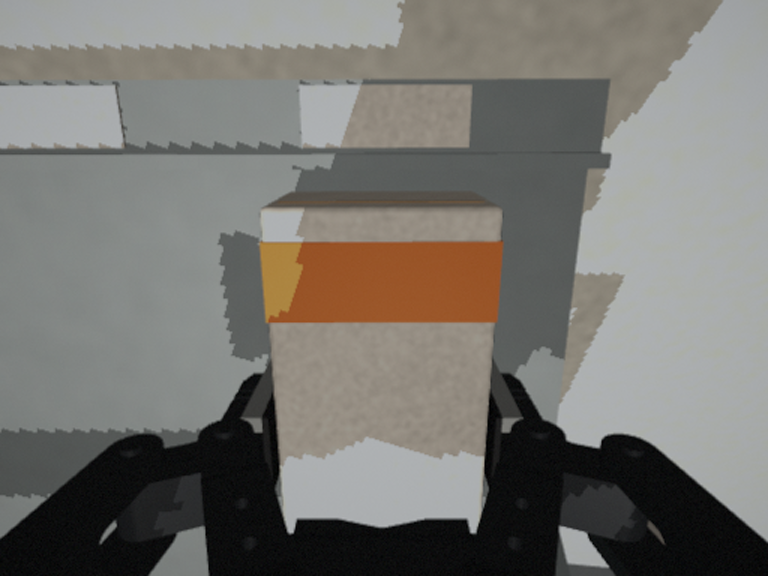

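The carton is held square: its lower-end top edge is at v≈208, its end-face bottom at v≈192, and the lip line at v≈153. The carton centre is at u≈381.5, against 385 for the left label.

```bash
python3 - <<'E'
from h import *
import json
C=cam('wrist',json.load(open('w6.json')))
tr=lambda uv,z:MT.T@(plane(C,np.array(uv)/1.5,O+MT[:,2]*z,MT[:,2])-O)
for n,p,z in(('topedge',(381,208),37),('botedge',(381,192),1),('lip',(450,153),14),('label',(385,115),5),('bandL',(261,242),37),('bandR',(502,242),37)):print(n,tr(p,z))
E
```

```text
topedge [10.4 93.4 37. ]
botedge [10.6 93.3  1. ]
lip [ -0.7 111.4  14. ]
label [-10.6  94.5   5. ]
bandL [18.  66.1 37. ]
bandR [ 18.1 120.8  37. ]
```

Call:
{"fn": "servo_tool", "kwargs": {
  "rows": [
    {"tx": 0.013, "ty": -0.03, "tz": 0, "rx": 0, "ry": 0, "rz": 0},
    {"tx": 0.013, "ty": -0.06, "tz": 0.005, "rx": 0, "ry": 0, "rz": 0},
    {"tx": 0.013, "ty": -0.08, "tz": 0.01, "rx": 0, "ry": 0, "rz": 0},
    {"tx": 0.013, "ty": -0.1, "tz": 0.015, "rx": 0, "ry": 0, "rz": 0},
    {"tx": 0.013, "ty": -0.1, "tz": 0.015, "rx": 0, "ry": 0, "rz": 0}
  ]
}}

```text
t: 9.08
tcp_pos: [492.4, 320.4, 69.7]
ee_rot: [1.663, 2.245, 0.566]
contact_force: [12.0, -1.1, 1.0]
opening: 0.65
```

```bash
python3 shot.py w7; python3 - <<'E'
from h import *
import json
o=json.load(open('w7.json'))
p=MT.T@(np.array(o['tcp_pos'])-O);print(o['t'],p,MT.T@np.array(o['contact_force']),o['opening'])
C=cam('wrist',o);g=cv2.imread('pics/w7.png');m=cv2.inRange(cv2.cvtColor(g,cv2.COLOR_BGR2HSV),(3,120,60),(22,255,255))
c=max(cv2.findContours(m,0,2)[0],key=cv2.contourArea);print(cv2.minAreaRect(c))
for q in cv2.boxPoints(cv2.minAreaRect(c)):print(MT.T@(plane(C,q,O+MT[:,2]*36,MT[:,2])-O))
E
```

```text
9.0833 [492.4 320.4  69.7] [[-0.3  0.8  0.5]
 [ 1.   0.3  0.1]
 [ 0.   0.5 -0.9]] [ 1.1 -0.4 -0.8  0.5 -0.9 -2.6] [12.  -1.1  1. ] 0.6498112467634303
9.0833 [ 64.2  96.4 -17.5] [10.3 -4.6 -4.4] 0.6498112467634303
((253.65711975097656, 187.48956298828125), (53.980064392089844, 161.01568603515625), 89.63966369628906)
[10.8 67.5 36. ]
[ 10.6 123.2  36. ]
[ 30.6 124.8  36. ]
[30.9 66.  36. ]
```

There is contact with the lip at about 10 N and y is centred at 95.4. I'll relax slightly, lower the last 2 mm, release and retreat along the normal.

Call:
{"fn": "servo_tool", "kwargs": {
  "rows": [
    {"tx": -0.005, "ty": 0.015, "tz": 0.01, "rx": 0, "ry": 0, "rz": 0},
    {"tx": -0.005, "ty": 0.015, "tz": 0.02, "rx": 0, "ry": 0, "rz": 0},
    {"tx": -0.005, "ty": 0.015, "tz": 0.02, "rx": 0, "ry": 0, "rz": 0}
  ]
}}

```text
t: 9.38
tcp_pos: [493.5, 320.3, 68.2]
ee_rot: [1.666, 2.246, 0.563]
contact_force: [-10.2, -5.8, 11.4]
opening: 0.653
```

Call:
{"fn": "servo_tool", "kwargs": {
  "rows": [
    {"tx": 0, "ty": 0, "tz": 0, "rx": 0, "ry": 0, "rz": 0},
    {"tx": 0, "ty": 0, "tz": 0, "rx": 0, "ry": 0, "rz": 0},
    {"tx": 0, "ty": 0, "tz": 0, "rx": 0, "ry": 0, "rz": 0},
    {"tx": 0, "ty": 0, "tz": 0, "rx": 0, "ry": 0, "rz": 0},
    {"tx": 0, "ty": 0, "tz": 0, "rx": 0, "ry": 0, "rz": 0}
  ],
  "claw": -1
}}

```text
t: 9.8
tcp_pos: [493.2, 319.8, 65.6]
ee_rot: [1.666, 2.247, 0.56]
contact_force: [0.7, -0.7, -0.6]
opening: 1.001
```

Call:
{"fn": "servo_tool", "kwargs": {
  "rows": [
    {"tx": 0, "ty": 0, "tz": -0.1, "rx": 0, "ry": 0, "rz": 0},
    {"tx": 0, "ty": 0, "tz": -0.3, "rx": 0, "ry": 0, "rz": 0},
    {"tx": 0, "ty": 0, "tz": -0.6, "rx": 0, "ry": 0, "rz": 0},
    {"tx": 0, "ty": 0, "tz": -0.9, "rx": 0, "ry": 0, "rz": 0},
    {"tx": 0, "ty": 0, "tz": -0.9, "rx": 0, "ry": 0, "rz": 0}
  ]
}}

```text
t: 10.22
tcp_pos: [453.1, 309.3, 152.5]
ee_rot: [1.665, 2.245, 0.574]
contact_force: [1.0, 0.5, 0.4]
opening: 1.005
```

```bash
python3 shot.py w8; python3 - <<'E'
from h import *
import json
o=json.load(open('w8.json'))
p=MT.T@(np.array(o['tcp_pos'])-O);print(p)
C=cam('wrist',o);g=cv2.imread('pics/w8.png');m=cv2.inRange(cv2.cvtColor(g,cv2.COLOR_BGR2HSV),(3,120,60),(22,255,255))
c=max(cv2.findContours(m,0,2)[0],key=cv2.contourArea)
for q in cv2.boxPoints(cv2.minAreaRect(c)):print(MT.T@(plane(C,q,O+MT[:,2]*36,MT[:,2])-O))
# route to tote: mid carton
p0=np.array(o['tcp_pos']); U=np.array([445,205,250.]);
ctr=np.array([491.6,-194.7]); 
plan([(p0+[-35,-40,45],RTray(0)),(np.array([430,190,215]),RT(107,10)),(np.array([445,90,215]),RT(123,0)),(np.array([455,-5,200]),RT(139.3)),(np.array([475,-100,170]),RT(139.3)),(np.array([491.6,-194.7,120]),RT(139.3))])
E
```

```text
10.2167 [453.1 309.3 152.5] [[-0.3  0.8  0.5]
 [ 1.   0.3  0.1]
 [ 0.   0.5 -0.9]] [ 1.2 -0.6 -0.7  0.4 -1.1 -2.6] [1.  0.5 0.4] 1.0051181177940804
[67.1 97.3 74.8]
[10.8 67.6 36. ]
[ 11.1 122.8  36. ]
[ 30.6 123.5  36. ]
[30.3 66.6 36. ]
t [-0.277, -0.168, -0.637] r [0.003, -0.003, -0.002] rows 2 
t [-0.792, -0.023, -0.209] r [0.2, 0.0, 0.0] rows 3 
t [-1.0, -0.147, -0.026] r [0.11, 0.016, -0.177] rows 3 
t [-0.852, -0.434, 0.15] r [0.0, -0.0, -0.181] rows 3 
t [-0.771, -0.589, 0.3] r [0.0, -0.0, -0.0] rows 3 
t [-0.744, -0.61, 0.499] r [0.0, -0.0, -0.0] rows 3
```

The long carton is placed: band corners at y 67–123 (centre 95.2), square to the lip. Next I'll move over the middle carton.

Call:
{"fn": "servo_tool", "kwargs": {
  "rows": [
    {"tx": -0.14, "ty": -0.08, "tz": -0.32, "rx": 0, "ry": 0, "rz": 0},
    {"tx": -0.277, "ty": -0.168, "tz": -0.637, "rx": 0, "ry": 0, "rz": 0},
    {"tx": -0.277, "ty": -0.168, "tz": -0.637, "rx": 0, "ry": 0, "rz": 0}
  ]
}}

```text
t: 10.52
tcp_pos: [418.0, 267.5, 200.0]
ee_rot: [1.667, 2.244, 0.573]
contact_force: [1.0, 1.1, 0.8]
opening: 1.002
```

Call:
{"fn": "servo_tool", "kwargs": {
  "rows": [
    {"tx": -0.26, "ty": -0.01, "tz": -0.07, "rx": 0.066, "ry": 0, "rz": 0},
    {"tx": -0.52, "ty": -0.02, "tz": -0.14, "rx": 0.133, "ry": 0, "rz": 0},
    {"tx": -0.792, "ty": -0.023, "tz": -0.209, "rx": 0.2, "ry": 0, "rz": 0}
  ]
}}

```text
t: 10.77
tcp_pos: [429.0, 189.1, 211.8]
ee_rot: [1.803, 2.442, 0.213]
contact_force: [0.5, 0.4, 2.0]
opening: 0.998
```

Call:
{"fn": "servo_tool", "kwargs": {
  "rows": [
    {"tx": -0.33, "ty": -0.05, "tz": -0.01, "rx": 0.036, "ry": 0.005, "rz": -0.059},
    {"tx": -0.66, "ty": -0.1, "tz": -0.02, "rx": 0.073, "ry": 0.01, "rz": -0.118},
    {"tx": -1.0, "ty": -0.147, "tz": -0.026, "rx": 0.11, "ry": 0.016, "rz": -0.177}
  ]
}}

```text
t: 11.02
tcp_pos: [444.7, 90.6, 210.9]
ee_rot: [1.508, 2.756, 0.007]
contact_force: [0.7, 0.5, -0.5]
opening: 0.997
```

Call:
{"fn": "servo_tool", "kwargs": {
  "rows": [
    {"tx": -0.28, "ty": -0.145, "tz": 0.05, "rx": 0, "ry": 0, "rz": -0.06},
    {"tx": -0.57, "ty": -0.29, "tz": 0.1, "rx": 0, "ry": 0, "rz": -0.12},
    {"tx": -0.852, "ty": -0.434, "tz": 0.15, "rx": 0, "ry": 0, "rz": -0.181}
  ]
}}

```text
t: 11.27
tcp_pos: [453.5, -5.0, 194.5]
ee_rot: [1.102, 2.939, 0.005]
contact_force: [0.5, -0.4, 0.6]
opening: 1.004
```

Call:
{"fn": "servo_tool", "kwargs": {
  "rows": [
    {"tx": -0.26, "ty": -0.2, "tz": 0.1, "rx": 0, "ry": 0, "rz": 0},
    {"tx": -0.51, "ty": -0.39, "tz": 0.2, "rx": 0, "ry": 0, "rz": 0},
    {"tx": -0.771, "ty": -0.589, "tz": 0.3, "rx": 0, "ry": 0, "rz": 0}
  ]
}}

```text
t: 11.52
tcp_pos: [472.4, -100.0, 164.4]
ee_rot: [1.108, 2.936, 0.007]
contact_force: [1.0, 0.4, -0.4]
opening: 0.999
```

Call:
{"fn": "servo_tool", "kwargs": {
  "rows": [
    {"tx": -0.25, "ty": -0.2, "tz": 0.17, "rx": 0, "ry": 0, "rz": 0},
    {"tx": -0.5, "ty": -0.4, "tz": 0.33, "rx": 0, "ry": 0, "rz": 0},
    {"tx": -0.744, "ty": -0.61, "tz": 0.499, "rx": 0, "ry": 0, "rz": 0},
    {"tx": -0.744, "ty": -0.61, "tz": 0.499, "rx": 0, "ry": 0, "rz": 0},
    {"tx": -0.744, "ty": -0.61, "tz": 0.499, "rx": 0, "ry": 0, "rz": 0}
  ]
}}

```text
t: 11.93
tcp_pos: [487.0, -194.6, 112.9]
ee_rot: [-1.114, -2.937, -0.005]
contact_force: [0.1, 0.2, 1.4]
opening: 1.002
```

```bash
python3 shot.py w9
```

```text
11.9333 [ 487.  -194.6  112.9] [[-0.7  0.7  0. ]
 [ 0.7  0.7  0. ]
 [ 0.   0.  -1. ]] [ 0.  -0.2 -0.3 -0.  -1.4 -0.7] [0.1 0.2 1.4] 1.0023745545482585
```

View pics/w9b.png

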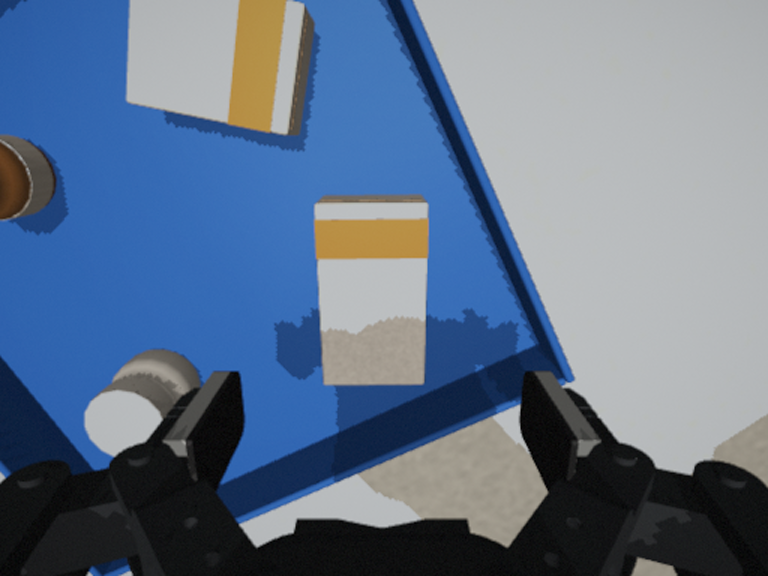

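The view (1.5x) shows the mid carton squarely aligned, with top corners at (315,203), (428,203), (425,384) and (324,384). The jar is at lower left and the tote wall at right, so I'll check finger clearances.

```bash
python3 - <<'E'
from h import *
import json
o=json.load(open('w9.json'));C=cam('wrist',o)
P=np.array([plane(C,np.array(q)/1.5,(0,0,41)) for q in((315,203),(428,203),(425,384),(324,384))]);c=P.mean(0)
print(c,[np.linalg.norm(P[i]-P[i-1]) for i in range(4)])
ax=(P[0]+P[1]-P[2]-P[3]); print('axis deg',np.degrees(np.arctan2(ax[1],ax[0])))
yaw=np.degrees(np.arctan2(ax[1],ax[0]))-90
ux=RT(139.3)[:,0];uy=RT(139.3)[:,1]
jar=plane(C,np.array([125,425])/1.5,(0,0,55));print('jar',jar,(jar-c)@ux,(jar-c)@uy)
for q in((500,200),(570,380),(330,470)):
    t=plane(C,np.array(q)/1.5,(0,0,50));print('wall',t,(t-c)@ux,(t-c)@uy)
Q=np.array([plane(C,np.array(q)/1.5,(0,0,41)) for q in((303,8),(284,134),(126,102))]);print('short edges',Q,np.linalg.norm(Q[1]-Q[0]),np.linalg.norm(Q[2]-Q[1]))
g=[c[0],c[1]]
plan([((*g,60),RT(139.3)),((*g,10),RT(139.3))])
E
```

```text
[ 492.9 -195.1   41. ] [np.float64(98.73304316156141), np.float64(55.045603660017235), np.float64(98.80821018729728), np.float64(55.46771418491393)]
axis deg -130.97381809206473
jar [ 635.2 -233.4   55. ] -132.79391497275395 63.74279675004665
wall [ 413.7 -194.3   50. ] 60.5428165821065 -51.01570279348777
wall [443.3 -94.7  50. ] 103.05802716194543 43.78397883375347
wall [ 576.7 -137.8   50. ] -26.110160827504593 98.08377568964183
short edges [[ 426.6 -314.7   41. ]
 [ 469.7 -283.3   41. ]
 [ 513.9 -341.1   41. ]] 53.34216959909168 72.75703247136515
t [-0.047, 0.022, 0.543] r [0.003, 0.0, -0.008] rows 2 
t [-0.0, 0.0, 0.5] r [-0.0, 0.0, -0.0] rows 2
```

Call:
{"fn": "servo_tool", "kwargs": {
  "rows": [
    {"tx": -0.047, "ty": 0.022, "tz": 0.27, "rx": 0, "ry": 0, "rz": -0.006},
    {"tx": -0.047, "ty": 0.022, "tz": 0.54, "rx": 0, "ry": 0, "rz": -0.006},
    {"tx": -0.047, "ty": 0.022, "tz": 0.54, "rx": 0, "ry": 0, "rz": -0.006}
  ]
}}

```text
t: 12.23
tcp_pos: [491.1, -192.5, 56.5]
ee_rot: [-1.093, -2.941, -0.007]
contact_force: [0.2, -0.3, -0.5]
opening: 1.0
```

Call:
{"fn": "servo_tool", "kwargs": {
  "rows": [
    {"tx": 0, "ty": 0, "tz": 0.15, "rx": 0, "ry": 0, "rz": 0},
    {"tx": 0, "ty": 0, "tz": 0.3, "rx": 0, "ry": 0, "rz": 0},
    {"tx": 0, "ty": 0, "tz": 0.45, "rx": 0, "ry": 0, "rz": 0},
    {"tx": 0, "ty": 0, "tz": 0.5, "rx": 0, "ry": 0, "rz": 0},
    {"tx": 0, "ty": 0, "tz": 0.5, "rx": 0, "ry": 0, "rz": 0},
    {"tx": 0, "ty": 0, "tz": 0.5, "rx": 0, "ry": 0, "rz": 0}
  ]
}}

```text
t: 12.73
tcp_pos: [494.6, -194.0, 13.2]
ee_rot: [1.092, 2.94, 0.007]
contact_force: [0.2, -0.4, -0.1]
opening: 0.998
```

```bash
python3 - <<'E'
from h import *
plan([((492.9,-195.1,-11),RT(139.2))]);o=status.get_obs();print(o['tcp_pos'],o['contact_force'])
E
```

```text
t [0.007, -0.021, 0.242] r [0.004, 0.002, 0.001] rows 1 
[ 494.6 -194.    13.2] [ 0.2 -0.4 -0.1]
```

Call:
{"fn": "servo_tool", "kwargs": {
  "rows": [
    {"tx": 0.007, "ty": -0.01, "tz": 0.07, "rx": 0, "ry": 0, "rz": 0},
    {"tx": 0.007, "ty": -0.01, "tz": 0.14, "rx": 0, "ry": 0, "rz": 0},
    {"tx": 0.007, "ty": -0.01, "tz": 0.18, "rx": 0, "ry": 0, "rz": 0},
    {"tx": 0.007, "ty": -0.01, "tz": 0.18, "rx": 0, "ry": 0, "rz": 0},
    {"tx": 0.007, "ty": -0.01, "tz": 0.18, "rx": 0, "ry": 0, "rz": 0}
  ]
}}

```text
t: 13.15
tcp_pos: [492.4, -194.6, -6.8]
ee_rot: [1.094, 2.942, 0.006]
contact_force: [0.1, -0.5, -0.0]
opening: 1.0
```

```bash
python3 - <<'E'
from h import *
plan([((492.9,-195.1,-11),RT(139.2))]);o=status.get_obs();print(o['tcp_pos'],o['contact_force'])
E
```

```text
t [-0.007, -0.001, 0.042] r [0.003, 0.001, 0.0] rows 1 
[ 492.4 -194.6   -6.8] [ 0.1 -0.5 -0. ]
```

Call:
{"fn": "servo_tool", "kwargs": {
  "rows": [
    {"tx": 0, "ty": 0, "tz": 0.03, "rx": 0, "ry": 0, "rz": 0},
    {"tx": 0, "ty": 0, "tz": 0.03, "rx": 0, "ry": 0, "rz": 0}
  ]
}}

```text
t: 13.32
tcp_pos: [492.7, -194.5, -9.8]
ee_rot: [1.094, 2.941, 0.007]
contact_force: [-0.1, 0.4, 0.4]
opening: 1.004
```

Call:
{"fn": "servo_tool", "kwargs": {
  "rows": [
    {"tx": 0, "ty": 0, "tz": 0, "rx": 0, "ry": 0, "rz": 0},
    {"tx": 0, "ty": 0, "tz": 0, "rx": 0, "ry": 0, "rz": 0},
    {"tx": 0, "ty": 0, "tz": 0, "rx": 0, "ry": 0, "rz": 0},
    {"tx": 0, "ty": 0, "tz": 0, "rx": 0, "ry": 0, "rz": 0},
    {"tx": 0, "ty": 0, "tz": 0, "rx": 0, "ry": 0, "rz": 0},
    {"tx": 0, "ty": 0, "tz": 0, "rx": 0, "ry": 0, "rz": 0},
    {"tx": 0, "ty": 0, "tz": 0, "rx": 0, "ry": 0, "rz": 0},
    {"tx": 0, "ty": 0, "tz": 0, "rx": 0, "ry": 0, "rz": 0}
  ],
  "claw": 1
}}

```text
t: 13.98
tcp_pos: [493.0, -194.5, -9.1]
ee_rot: [1.093, 2.941, 0.007]
contact_force: [-0.0, 0.1, 4.0]
opening: 0.649
```

```bash
python3 - <<'E'
from h import *
o=status.get_obs();print(o['tcp_pos'],o['contact_force'],o['opening'],w(62,0,20))
plan([((492,-194,84),RT(139.2)),((480,-115,135),RT(139.2)),((460,-30,160),RT(128)),((450,60,180),RT(112,8)),((435,140,180),RT(107,20)),(w(65,0,30),RTray()),(w(64,0,-14),RTray())])
E
```

```text
[ 493.  -194.5   -9.1] [-0.   0.1  4. ] 0.6491646090482264 [501.9 222.5 101.8]
t [0.009, 0.003, -0.931] r [0.004, 0.002, 0.0] rows 3 
t [0.607, 0.519, -0.51] r [-0.0, -0.0, 0.0] rows 3 
t [0.707, 0.513, -0.25] r [-0.0, -0.0, 0.125] rows 3 
t [0.771, 0.475, -0.2] r [-0.089, -0.013, 0.177] rows 3 
t [0.798, 0.159, 0.022] r [-0.133, -0.013, 0.054] rows 2 
t [0.593, 0.575, 0.934] r [-0.089, -0.0, 0.0] rows 3 
t [-0.0, -0.01, 0.44] r [0.0, -0.0, 0.0] rows 2
```

Gripped at 55 mm. I'll carry it to the tray.

Call:
{"fn": "servo_tool", "kwargs": {
  "rows": [
    {"tx": 0, "ty": 0, "tz": -0.1, "rx": 0, "ry": 0, "rz": 0},
    {"tx": 0, "ty": 0, "tz": -0.35, "rx": 0, "ry": 0, "rz": 0},
    {"tx": 0, "ty": 0, "tz": -0.65, "rx": 0, "ry": 0, "rz": 0},
    {"tx": 0.009, "ty": 0.003, "tz": -0.931, "rx": 0, "ry": 0, "rz": 0}
  ]
}}

```text
t: 14.32
tcp_pos: [491.0, -194.0, 84.7]
ee_rot: [1.094, 2.943, 0.006]
contact_force: [0.8, -0.4, -0.8]
opening: 0.648
```

Call:
{"fn": "servo_tool", "kwargs": {
  "rows": [
    {"tx": 0.2, "ty": 0.17, "tz": -0.17, "rx": 0, "ry": 0, "rz": 0},
    {"tx": 0.4, "ty": 0.34, "tz": -0.34, "rx": 0, "ry": 0, "rz": 0},
    {"tx": 0.607, "ty": 0.519, "tz": -0.51, "rx": 0, "ry": 0, "rz": 0}
  ]
}}

```text
t: 14.57
tcp_pos: [478.7, -114.6, 135.9]
ee_rot: [1.096, 2.941, 0.007]
contact_force: [1.7, 0.2, 0.1]
opening: 0.649
```

Call:
{"fn": "servo_tool", "kwargs": {
  "rows": [
    {"tx": 0.235, "ty": 0.17, "tz": -0.08, "rx": 0, "ry": 0, "rz": 0.04},
    {"tx": 0.47, "ty": 0.34, "tz": -0.17, "rx": 0, "ry": 0, "rz": 0.08},
    {"tx": 0.707, "ty": 0.513, "tz": -0.25, "rx": 0, "ry": 0, "rz": 0.125}
  ]
}}

```text
t: 14.82
tcp_pos: [458.6, -29.2, 160.9]
ee_rot: [1.382, 2.818, 0.008]
contact_force: [0.8, 0.2, -0.1]
opening: 0.655
```

Call:
{"fn": "servo_tool", "kwargs": {
  "rows": [
    {"tx": 0.257, "ty": 0.158, "tz": -0.067, "rx": -0.03, "ry": -0.004, "rz": 0.059},
    {"tx": 0.514, "ty": 0.317, "tz": -0.133, "rx": -0.06, "ry": -0.009, "rz": 0.118},
    {"tx": 0.771, "ty": 0.475, "tz": -0.2, "rx": -0.089, "ry": -0.013, "rz": 0.177}
  ]
}}

```text
t: 15.07
tcp_pos: [448.8, 60.9, 181.0]
ee_rot: [1.714, 2.527, 0.19]
contact_force: [0.6, -0.1, -0.7]
opening: 0.654
```

Call:
{"fn": "servo_tool", "kwargs": {
  "rows": [
    {"tx": 0.266, "ty": 0.053, "tz": 0.007, "rx": -0.044, "ry": -0.004, "rz": 0.018},
    {"tx": 0.532, "ty": 0.106, "tz": 0.015, "rx": -0.089, "ry": -0.009, "rz": 0.036},
    {"tx": 0.798, "ty": 0.159, "tz": 0.022, "rx": -0.133, "ry": -0.013, "rz": 0.054},
    {"tx": 0.798, "ty": 0.159, "tz": 0.022, "rx": -0.133, "ry": -0.013, "rz": 0.054}
  ]
}}

```text
t: 15.4
tcp_pos: [431.3, 144.1, 178.3]
ee_rot: [1.717, 2.339, 0.425]
contact_force: [0.6, -0.7, -1.7]
opening: 0.647
```

```bash
python3 - <<'E'
from h import *
o=status.get_obs();p=MT.T@(o['tcp_pos']-O);print(o['t'],o['tcp_pos'],p,np.round(o['qpos'],2).tolist(),o['opening'])
plan([(w(70,5,60),RTray()),(w(66,0,20),RTray()),(w(64,0,-12),RTray())])
E
```

```text
15.4 [431.3 144.1 178.3] [ 18.2 -54.3 130. ] [0.96, -0.78, -0.71, 0.22, -1.36, -2.24] 0.6472041825227757
t [0.586, 0.609, 0.63] r [-0.083, -0.004, 0.004] rows 3 
t [-0.05, -0.04, 0.4] r [-0.0, 0.0, -0.0] rows 1 
t [0.0, -0.02, 0.32] r [-0.0, 0.0, -0.0] rows 1
```

Call:
{"fn": "servo_tool", "kwargs": {
  "rows": [
    {"tx": 0.2, "ty": 0.2, "tz": 0.21, "rx": -0.03, "ry": 0, "rz": 0},
    {"tx": 0.39, "ty": 0.4, "tz": 0.42, "rx": -0.06, "ry": 0, "rz": 0},
    {"tx": 0.586, "ty": 0.609, "tz": 0.63, "rx": -0.083, "ry": -0.004, "rz": 0.004},
    {"tx": 0.586, "ty": 0.609, "tz": 0.63, "rx": -0.083, "ry": -0.004, "rz": 0.004}
  ]
}}

```text
t: 15.73
tcp_pos: [492.3, 219.8, 137.1]
ee_rot: [1.671, 2.245, 0.545]
contact_force: [-1.0, -1.4, -2.0]
opening: 0.647
```

Call:
{"fn": "servo_tool", "kwargs": {
  "rows": [
    {"tx": -0.02, "ty": -0.02, "tz": 0.2, "rx": 0, "ry": 0, "rz": 0},
    {"tx": -0.05, "ty": -0.04, "tz": 0.4, "rx": 0, "ry": 0, "rz": 0},
    {"tx": -0.05, "ty": -0.05, "tz": 0.55, "rx": 0, "ry": 0, "rz": 0},
    {"tx": -0.05, "ty": -0.06, "tz": 0.7, "rx": 0, "ry": 0, "rz": 0},
    {"tx": -0.05, "ty": -0.06, "tz": 0.7, "rx": 0, "ry": 0, "rz": 0},
    {"tx": -0.05, "ty": -0.06, "tz": 0.7, "rx": 0, "ry": 0, "rz": 0}
  ]
}}

```text
t: 16.23
tcp_pos: [520.3, 220.7, 77.3]
ee_rot: [1.674, 2.242, 0.55]
contact_force: [0.3, 0.1, -0.6]
opening: 0.646
```

```bash
python3 shot.py w10; cat > band.py <<'E'
import sys,json
from h import *
n=sys.argv[1];z=float(sys.argv[2]);o=json.load(open(n+'.json'))
print('tcp',MT.T@(np.array(o['tcp_pos'])-O),'F',MT.T@np.array(o['contact_force']))
C=cam('wrist',o);g=cv2.imread(f'pics/{n}.png');m=cv2.inRange(cv2.cvtColor(g,cv2.COLOR_BGR2HSV),(3,120,60),(22,255,255))
for c in cv2.findContours(m,0,2)[0]:
    if cv2.contourArea(c)>1000:
        P=np.array([MT.T@(plane(C,q,O+MT[:,2]*z,MT[:,2])-O) for q in cv2.boxPoints(cv2.minAreaRect(c))])[:,:2]; print(P.tolist(),P.mean(0))
# end face / label profile along column through the tool centre
E
python3 band.py w10 39; python3 -c "
from h import *
plan([(w(64,0,-15),RTray())])"
```

```text
16.2333 [520.3 220.7  77.3] [[-0.3  0.8  0.4]
 [ 1.   0.3  0.1]
 [-0.   0.5 -0.9]] [ 0.9 -0.5 -0.8  0.4 -0.9 -2.4] [ 0.3  0.1 -0.6] 0.646418995809648
tcp [65.6 -7.1 -9.6] F [ 0.  -0.  -0.7]
[[24.773072158140195, -35.846475803820695], [25.082936936604256, 21.29502152653133], [45.110382906451264, 22.55265699682972], [44.86048221596665, -37.406900918715046]] [35.  -7.4]
[[27.1978584813649, 47.75555826030338], [6.126153455031345, 47.52405623910206], [11.119741320768622, 86.85739325018221], [32.68393617927393, 89.25775241997641]] [19.3 67.8]
t [0.066, -0.027, 0.063] r [-0.002, 0.004, -0.004] rows 1
```

View pics/w10b.png

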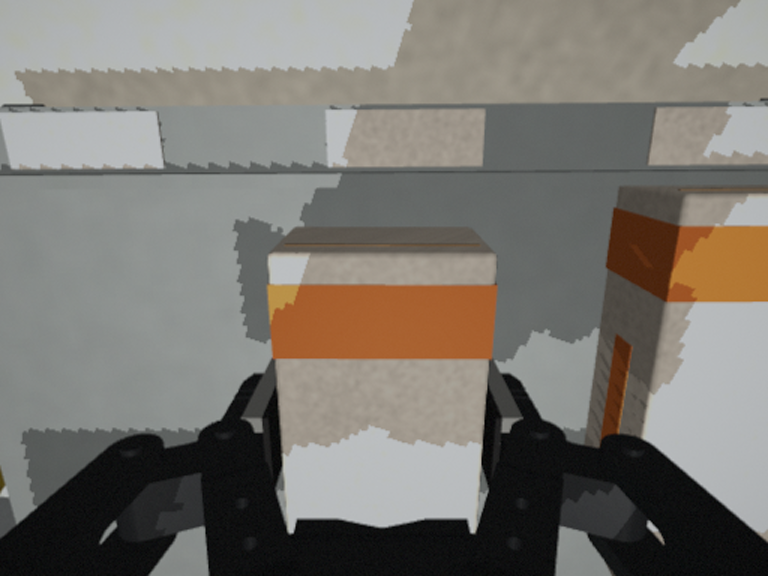

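The middle label is centred at u≈405 and the carton at u≈382, so it needs +7 mm in y. It also needs about 14 mm down the slope. The long carton is in place at right, with its end at the lip.

Call:
{"fn": "servo_tool", "kwargs": {
  "rows": [
    {"tx": 0.037, "ty": -0.05, "tz": 0.02, "rx": 0, "ry": 0, "rz": 0},
    {"tx": 0.074, "ty": -0.1, "tz": 0.04, "rx": 0, "ry": 0, "rz": 0},
    {"tx": 0.074, "ty": -0.1, "tz": 0.05, "rx": 0, "ry": 0, "rz": 0},
    {"tx": 0.074, "ty": -0.1, "tz": 0.05, "rx": 0, "ry": 0, "rz": 0},
    {"tx": 0.074, "ty": -0.1, "tz": 0.05, "rx": 0, "ry": 0, "rz": 0}
  ]
}}

```text
t: 16.7
tcp_pos: [511.9, 227.4, 69.1]
ee_rot: [1.672, 2.242, 0.555]
contact_force: [0.2, -0.7, -0.8]
opening: 0.651
```

```bash
python3 shot.py w11; python3 band.py w11 38
```

```text
16.7 [511.9 227.4  69.1] [[-0.3  0.8  0.4]
 [ 1.   0.3  0.1]
 [-0.   0.5 -0.9]] [ 1.  -0.5 -0.9  0.4 -0.9 -2.4] [ 0.2 -0.7 -0.8] 0.6506578388449236
tcp [ 56.4   1.8 -14.1] F [-0.4 -0.7 -0.7]
[[14.36065516171532, -26.17341712704697], [14.655974447428562, 29.18760755949226], [34.09673574512702, 30.437513637431202], [33.83274984577288, -27.679484888067915]] [24.2  1.4]
[[26.739333588722886, 49.13257119851234], [3.649021761992868, 49.8393394121681], [10.958546002388495, 95.68436577338429], [34.91220672116606, 97.80922594009388]] [19.1 73.1]
```

Call:
{"fn": "servo_tool", "kwargs": {
  "rows": [
    {"tx": -0.012, "ty": -0.02, "tz": 0.01, "rx": 0, "ry": 0, "rz": 0},
    {"tx": -0.012, "ty": -0.045, "tz": 0.02, "rx": 0, "ry": 0, "rz": 0},
    {"tx": -0.012, "ty": -0.045, "tz": 0.02, "rx": 0, "ry": 0, "rz": 0},
    {"tx": -0.012, "ty": -0.045, "tz": 0.02, "rx": 0, "ry": 0, "rz": 0}
  ]
}}

```text
t: 17.08
tcp_pos: [510.3, 225.5, 66.2]
ee_rot: [1.67, 2.241, 0.557]
contact_force: [4.9, -0.6, 0.9]
opening: 0.647
```

```bash
python3 shot.py w12; python3 band.py w12 37
```

```text
17.0833 [510.3 225.5  66.2] [[-0.3  0.8  0.5]
 [ 1.   0.3  0.1]
 [-0.   0.5 -0.9]] [ 1.  -0.5 -0.9  0.4 -0.9 -2.4] [ 4.9 -0.6  0.9] 0.6473520915129102
tcp [ 53.2   0.4 -15.6] F [ 4.4 -2.  -1.4]
[[10.858656569787673, -27.39911859344155], [10.768046911495261, 27.63565595040219], [30.491270054569775, 29.040530551162988], [30.654030522960234, -28.8155405685578]] [20.7  0.1]
[[26.3694094422421, 48.40570141380674], [2.7060916672232462, 49.702978641474814], [11.339618979412236, 95.13187207510768], [36.071936939443475, 96.72864910951786]] [19.1 72.5]
```

At the lip with 4 N, y = 0.1. I'll lower and watch the force before releasing.

Call:
{"fn": "servo_tool", "kwargs": {
  "rows": [
    {"tx": 0, "ty": 0.008, "tz": 0.015, "rx": 0, "ry": 0, "rz": 0},
    {"tx": 0, "ty": 0.008, "tz": 0.03, "rx": 0, "ry": 0, "rz": 0},
    {"tx": 0, "ty": 0.008, "tz": 0.03, "rx": 0, "ry": 0, "rz": 0}
  ]
}}

```text
t: 17.38
tcp_pos: [511.8, 225.7, 66.2]
ee_rot: [1.672, 2.24, 0.556]
contact_force: [-29.2, -10.0, 23.0]
opening: 0.646
```

```bash
python3 -c "
from h import *
o=status.get_obs();print(MT.T@(o['tcp_pos']-O),MT.T@o['contact_force'])"
```

```text
[ 54.5   0.2 -16.3] [-16.5  -1.   34.8]
```

Firm contact with the tray at 35 N normal. I'll ease off 2 mm, release and retreat, then route to the short carton.

Call:
{"fn": "servo_tool", "kwargs": {
  "rows": [
    {"tx": 0, "ty": -0.005, "tz": -0.02, "rx": 0, "ry": 0, "rz": 0},
    {"tx": 0, "ty": -0.005, "tz": -0.02, "rx": 0, "ry": 0, "rz": 0}
  ]
}}

```text
t: 17.55
tcp_pos: [510.7, 225.9, 65.8]
ee_rot: [1.671, 2.241, 0.558]
contact_force: [-0.6, -0.3, 4.3]
opening: 0.649
```

Call:
{"fn": "servo_tool", "kwargs": {
  "rows": [
    {"tx": 0, "ty": 0, "tz": 0, "rx": 0, "ry": 0, "rz": 0},
    {"tx": 0, "ty": 0, "tz": 0, "rx": 0, "ry": 0, "rz": 0},
    {"tx": 0, "ty": 0, "tz": 0, "rx": 0, "ry": 0, "rz": 0},
    {"tx": 0, "ty": 0, "tz": 0, "rx": 0, "ry": 0, "rz": 0},
    {"tx": 0, "ty": 0, "tz": 0, "rx": 0, "ry": 0, "rz": 0}
  ],
  "claw": -0.7
}}

```text
t: 17.97
tcp_pos: [510.1, 225.0, 63.6]
ee_rot: [1.673, 2.242, 0.553]
contact_force: [0.2, 0.1, 0.9]
opening: 0.849
```

Call:
{"fn": "servo_tool", "kwargs": {
  "rows": [
    {"tx": 0, "ty": 0, "tz": -0.1, "rx": 0, "ry": 0, "rz": 0},
    {"tx": 0, "ty": 0, "tz": -0.3, "rx": 0, "ry": 0, "rz": 0},
    {"tx": 0, "ty": 0, "tz": -0.6, "rx": 0, "ry": 0, "rz": 0},
    {"tx": 0, "ty": 0, "tz": -0.9, "rx": 0, "ry": 0, "rz": 0},
    {"tx": 0, "ty": 0, "tz": -0.9, "rx": 0, "ry": 0, "rz": 0}
  ]
}}

```text
t: 18.38
tcp_pos: [470.4, 214.7, 150.9]
ee_rot: [1.67, 2.239, 0.567]
contact_force: [0.6, 0.7, 1.8]
opening: 0.85
```

```bash
python3 shot.py w13; python3 band.py w13 36; python3 - <<'E'
from h import *
o=status.get_obs();p0=np.array(o['tcp_pos'])
plan([(p0+[-45,-10,60],RT(107,20)),((435,130,215),RT(95,5)),((445,40,215),RT(75)),((450,-55,215),RT(55)),((455,-140,200),RT(38.5)),((460,-230,165),RT(38.5)),((467.4,-325,110),RT(38.5))])
E
```

```text
18.3833 [470.4 214.7 150.9] [[-0.3  0.8  0.5]
 [ 1.   0.3  0.1]
 [ 0.   0.5 -0.9]] [ 1.1 -0.7 -0.8  0.4 -1.1 -2.4] [0.6 0.7 1.8] 0.8503306325226231
tcp [56.4  1.7 78.6] F [1.5 0.5 1.2]
[[69.38435039265903, -177.08734273043493], [69.60449846765991, -149.0908888066166], [119.06296645362636, -159.5795438399939], [118.8342025926882, -189.46134159533804]] [  94.2 -168.8]
[[11.133209787235597, -27.19528344290118], [11.58151415640723, 28.063297827346357], [30.74932804767868, 28.665624471235535], [30.292900380901788, -28.1576779716359]] [20.9  0.3]
[[29.63866984842047, 57.02853853604454], [6.694058430052543, 56.93338496208581], [11.71347287349137, 121.88747557397339], [34.98294549517002, 124.21704971867791]] [20.8 90. ]
t [0.034, -0.122, -0.746] r [0.091, 0.001, -0.005] rows 2 
t [-0.743, -0.093, -0.11] r [0.166, -0.029, 0.131] rows 3 
t [-0.905, 0.021, 0.002] r [0.055, -0.01, 0.222] rows 3 
t [-0.905, 0.294, 0.001] r [-0.0, 0.0, 0.222] rows 3 
t [-0.668, 0.528, 0.15] r [-0.0, 0.0, 0.184] rows 3 
t [-0.521, 0.736, 0.35] r [-0.0, 0.0, -0.0] rows 3 
t [-0.533, 0.789, 0.551] r [-0.0, 0.0, -0.0] rows 3
```

The middle carton is placed: y 0.3, band at 11 mm, the same as the long one. Now to the short carton.

Call:
{"fn": "servo_tool", "kwargs": {
  "rows": [
    {"tx": 0.01, "ty": -0.06, "tz": -0.37, "rx": 0.045, "ry": 0, "rz": 0},
    {"tx": 0.034, "ty": -0.122, "tz": -0.746, "rx": 0.091, "ry": 0, "rz": -0.005},
    {"tx": 0.034, "ty": -0.122, "tz": -0.746, "rx": 0.091, "ry": 0, "rz": -0.005}
  ],
  "claw": -1
}}

```text
t: 18.68
tcp_pos: [425.6, 204.8, 211.7]
ee_rot: [1.729, 2.335, 0.41]
contact_force: [0.9, -0.0, 2.4]
opening: 1.0
```

Call:
{"fn": "servo_tool", "kwargs": {
  "rows": [
    {"tx": -0.25, "ty": -0.03, "tz": -0.037, "rx": 0.055, "ry": -0.01, "rz": 0.044},
    {"tx": -0.5, "ty": -0.06, "tz": -0.073, "rx": 0.11, "ry": -0.02, "rz": 0.087},
    {"tx": -0.743, "ty": -0.093, "tz": -0.11, "rx": 0.166, "ry": -0.029, "rz": 0.131}
  ]
}}

```text
t: 18.93
tcp_pos: [434.8, 129.2, 211.7]
ee_rot: [2.085, 2.271, 0.085]
contact_force: [1.5, -0.1, 1.6]
opening: 0.999
```

Call:
{"fn": "servo_tool", "kwargs": {
  "rows": [
    {"tx": -0.3, "ty": 0.007, "tz": 0, "rx": 0.018, "ry": -0.003, "rz": 0.074},
    {"tx": -0.6, "ty": 0.014, "tz": 0, "rx": 0.037, "ry": -0.007, "rz": 0.148},
    {"tx": -0.905, "ty": 0.021, "tz": 0.002, "rx": 0.055, "ry": -0.01, "rz": 0.222}
  ]
}}

```text
t: 19.18
tcp_pos: [445.1, 37.9, 211.1]
ee_rot: [2.498, 1.902, -0.016]
contact_force: [1.2, 0.4, 0.4]
opening: 1.002
```

Call:
{"fn": "servo_tool", "kwargs": {
  "rows": [
    {"tx": -0.3, "ty": 0.1, "tz": 0, "rx": 0, "ry": 0, "rz": 0.074},
    {"tx": -0.6, "ty": 0.2, "tz": 0, "rx": 0, "ry": 0, "rz": 0.148},
    {"tx": -0.905, "ty": 0.294, "tz": 0, "rx": 0, "ry": 0, "rz": 0.222}
  ]
}}

```text
t: 19.43
tcp_pos: [449.7, -57.6, 211.7]
ee_rot: [2.789, 1.438, -0.013]
contact_force: [1.4, -0.4, -0.7]
opening: 0.998
```

Call:
{"fn": "servo_tool", "kwargs": {
  "rows": [
    {"tx": -0.22, "ty": 0.176, "tz": 0.05, "rx": 0, "ry": 0, "rz": 0.06},
    {"tx": -0.44, "ty": 0.352, "tz": 0.1, "rx": 0, "ry": 0, "rz": 0.12},
    {"tx": -0.668, "ty": 0.528, "tz": 0.15, "rx": 0, "ry": 0, "rz": 0.184}
  ]
}}

```text
t: 19.68
tcp_pos: [454.3, -142.6, 197.2]
ee_rot: [2.965, 1.023, -0.011]
contact_force: [0.6, 0.2, 0.2]
opening: 1.004
```

Call:
{"fn": "servo_tool", "kwargs": {
  "rows": [
    {"tx": -0.17, "ty": 0.245, "tz": 0.117, "rx": 0, "ry": 0, "rz": 0},
    {"tx": -0.35, "ty": 0.49, "tz": 0.233, "rx": 0, "ry": 0, "rz": 0},
    {"tx": -0.521, "ty": 0.736, "tz": 0.35, "rx": 0, "ry": 0, "rz": 0}
  ]
}}

```text
t: 19.93
tcp_pos: [458.8, -233.1, 162.5]
ee_rot: [2.963, 1.03, -0.01]
contact_force: [1.3, -0.6, 0.2]
opening: 1.0
```

Call:
{"fn": "servo_tool", "kwargs": {
  "rows": [
    {"tx": -0.18, "ty": 0.26, "tz": 0.18, "rx": 0, "ry": 0, "rz": 0},
    {"tx": -0.36, "ty": 0.52, "tz": 0.37, "rx": 0, "ry": 0, "rz": 0},
    {"tx": -0.533, "ty": 0.789, "tz": 0.551, "rx": 0, "ry": 0, "rz": 0},
    {"tx": -0.533, "ty": 0.789, "tz": 0.551, "rx": 0, "ry": 0, "rz": 0},
    {"tx": -0.533, "ty": 0.789, "tz": 0.551, "rx": 0, "ry": 0, "rz": 0}
  ]
}}

```text
t: 20.35
tcp_pos: [464.4, -327.8, 106.1]
ee_rot: [2.967, 1.027, -0.017]
contact_force: [-0.1, 0.5, -0.7]
opening: 1.0
```

```bash
python3 shot.py w14; python3 - <<'E'
from h import *
import json
o=json.load(open('w14.json'));C=cam('wrist',o);g=cv2.imread('pics/w14.png')
h=cv2.cvtColor(g,cv2.COLOR_BGR2HSV)
m=cv2.inRange(h,(0,0,90),(100,255,255)); m[255:]=0
for c in cv2.findContours(cv2.morphologyEx(m,cv2.MORPH_OPEN,np.ones((3,3))),0,2)[0]:
    if cv2.contourArea(c)>1500:
        b=cv2.boxPoints(cv2.minAreaRect(c));P=np.array([plane(C,q,(0,0,41)) for q in b])
        print(cv2.contourArea(c),b.mean(0),P.mean(0),[np.linalg.norm(P[i]-P[i-1]).round(1) for i in range(2)],np.degrees(np.arctan2(*(P[1]-P[0])[1::-1])))
E
```

```text
20.35 [ 464.4 -327.8  106.1] [[ 0.8  0.6 -0. ]
 [ 0.6 -0.8 -0. ]
 [-0.  -0.  -1. ]] [-0.3 -0.  -0.2  0.  -1.4 -2.2] [-0.1  0.5 -0.7] 1.0000203550228193
2335.5 [479.7 220.7] [ 611.1 -237.    41. ] [np.float64(46.1), np.float64(42.2)] 104.64141887940266
3909.5 [260.7 179.2] [ 459.4 -315.3   41. ] [np.float64(58.2), np.float64(50.6)] 125.04058907184695
6515.5 [38.  46.5] [ 287.4 -335.9   41. ] [np.float64(58.2), np.float64(48.6)] 37.98265733577979
```

View pics/w14b.png

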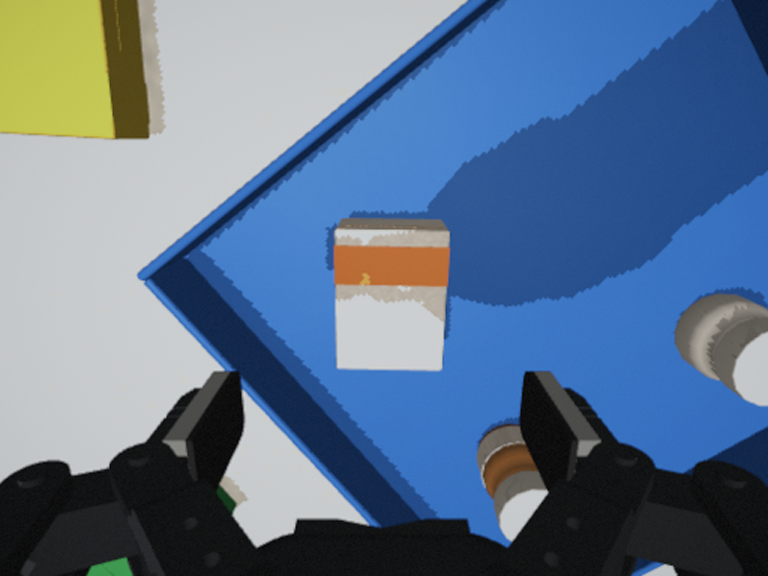

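The view (1.5x) shows the short carton aligned, with top corners (336,229), (449,231), (442,370) and (337,370). The pill bottle's cap is at about (525,515), so I'll check the right finger's clearance to it.

```bash
python3 - <<'E'
from h import *
import json
o=json.load(open('w14.json'));C=cam('wrist',o)
P=np.array([plane(C,np.array(q)/1.5,(0,0,41)) for q in((336,229),(449,231),(442,370),(337,370))]);c=P.mean(0)
print(c,[np.linalg.norm(P[i]-P[i-1]).round(1) for i in range(4)]);ax=P[0]+P[1]-P[2]-P[3];print(np.degrees(np.arctan2(ax[1],ax[0]))%180)
M=RT(38.5)
b=plane(C,np.array([523,515])/1.5,(0,0,65));print('pill',b,(b-c)@M[:,0],(b-c)@M[:,1])
for q in((240,375),(370,520)):
    t=plane(C,np.array(q)/1.5,(0,0,50));print('wall',(t-c)@M[:,0],(t-c)@M[:,1])
plan([((c[0],c[1],55),RT(38.3)),((c[0],c[1],12),RT(38.3))])
E
```

```text
[ 470.  -328.7   41. ] [np.float64(75.2), np.float64(54.4), np.float64(74.0), np.float64(55.4)]
127.30684459359199
pill [ 591.4 -371.1   65. ] 68.66953099778144 108.70507181377687
wall -77.05656507434931 35.446092137837326
wall -11.905882508733114 126.37254193986239
t [0.033, 0.041, 0.529] r [0.001, 0.006, -0.0] rows 2 
t [-0.0, 0.0, 0.43] r [-0.0, -0.0, -0.0] rows 2
```

Call:
{"fn": "servo_tool", "kwargs": {
  "rows": [
    {"tx": 0.03, "ty": 0.038, "tz": 0.26, "rx": 0, "ry": 0.006, "rz": 0.006},
    {"tx": 0.03, "ty": 0.038, "tz": 0.529, "rx": 0, "ry": 0.006, "rz": 0.006},
    {"tx": 0.03, "ty": 0.038, "tz": 0.529, "rx": 0, "ry": 0.006, "rz": 0.006}
  ]
}}

```text
t: 20.65
tcp_pos: [468.4, -325.7, 51.7]
ee_rot: [-2.968, -1.018, 0.002]
contact_force: [-0.2, 0.9, -1.9]
opening: 0.997
```

Call:
{"fn": "servo_tool", "kwargs": {
  "rows": [
    {"tx": 0, "ty": 0, "tz": 0.15, "rx": 0, "ry": 0, "rz": 0},
    {"tx": 0, "ty": 0, "tz": 0.3, "rx": 0, "ry": 0, "rz": 0},
    {"tx": 0, "ty": 0, "tz": 0.43, "rx": 0, "ry": 0, "rz": 0},
    {"tx": 0, "ty": 0, "tz": 0.43, "rx": 0, "ry": 0, "rz": 0},
    {"tx": 0, "ty": 0, "tz": 0.43, "rx": 0, "ry": 0, "rz": 0}
  ]
}}

```text
t: 21.07
tcp_pos: [470.7, -327.9, 14.2]
ee_rot: [2.969, 1.019, 0.003]
contact_force: [0.4, 0.2, 0.7]
opening: 0.996
```

```bash
python3 - <<'E'
from h import *
plan([((469.5,-328.5,-9),RT(38))]);o=status.get_obs();print(o['tcp_pos'],o['contact_force'])
E
```

```text
t [-0.013, -0.003, 0.232] r [0.002, -0.001, -0.001] rows 1 
[ 470.7 -327.9   14.2] [0.4 0.2 0.7]
```

Call:
{"fn": "servo_tool", "kwargs": {
  "rows": [
    {"tx": -0.008, "ty": 0, "tz": 0.08, "rx": 0, "ry": 0, "rz": 0},
    {"tx": -0.008, "ty": 0, "tz": 0.15, "rx": 0, "ry": 0, "rz": 0},
    {"tx": -0.008, "ty": 0, "tz": 0.21, "rx": 0, "ry": 0, "rz": 0},
    {"tx": -0.008, "ty": 0, "tz": 0.21, "rx": 0, "ry": 0, "rz": 0},
    {"tx": -0.008, "ty": 0, "tz": 0.21, "rx": 0, "ry": 0, "rz": 0}
  ]
}}

```text
t: 21.48
tcp_pos: [469.6, -328.6, -7.9]
ee_rot: [2.971, 1.018, 0.003]
contact_force: [0.7, -0.3, 0.3]
opening: 1.002
```

Call:
{"fn": "servo_tool", "kwargs": {
  "rows": [
    {"tx": 0, "ty": 0, "tz": 0, "rx": 0, "ry": 0, "rz": 0},
    {"tx": 0, "ty": 0, "tz": 0, "rx": 0, "ry": 0, "rz": 0},
    {"tx": 0, "ty": 0, "tz": 0, "rx": 0, "ry": 0, "rz": 0},
    {"tx": 0, "ty": 0, "tz": 0, "rx": 0, "ry": 0, "rz": 0},
    {"tx": 0, "ty": 0, "tz": 0, "rx": 0, "ry": 0, "rz": 0},
    {"tx": 0, "ty": 0, "tz": 0, "rx": 0, "ry": 0, "rz": 0},
    {"tx": 0, "ty": 0, "tz": 0, "rx": 0, "ry": 0, "rz": 0},
    {"tx": 0, "ty": 0, "tz": 0, "rx": 0, "ry": 0, "rz": 0}
  ],
  "claw": 1
}}

```text
t: 22.15
tcp_pos: [470.3, -328.8, -6.8]
ee_rot: [2.969, 1.018, 0.005]
contact_force: [-0.6, 1.6, 4.7]
opening: 0.644
```

```bash
python3 - <<'E'
from h import *
o=status.get_obs();p=o['tcp_pos'];print(p,o['contact_force'],o['opening'],w(65,-95,60))
plan([(p+[0,0,95],RT(38)),((458,-245,140),RT(38)),((455,-155,175),RT(52)),((450,-65,185),RT(75)),((445,25,185),RT(95,6)),((455,105,180),RT(106,18)),(w(56,-95,60),RTray())])
E
```

```text
[ 470.3 -328.8   -6.8] [-0.6  1.6  4.7] 0.6440154200004359 [514.2 126.9 138.5]
t [0.002, 0.004, -0.95] r [0.002, -0.001, -0.002] rows 3 
t [0.42, -0.736, -0.519] r [0.0, -0.0, 0.0] rows 3 
t [0.53, -0.728, -0.35] r [0.0, -0.0, -0.155] rows 3 
t [0.678, -0.594, -0.1] r [0.0, -0.0, -0.256] rows 4 
t [0.857, -0.281, -0.0] r [-0.065, 0.012, -0.222] rows 3 
t [0.788, 0.164, 0.068] r [-0.133, 0.025, -0.12] rows 3 
t [0.046, 0.382, 0.604] r [-0.111, 0.004, -0.01] rows 2
```

Call:
{"fn": "servo_tool", "kwargs": {
  "rows": [
    {"tx": 0, "ty": 0, "tz": -0.1, "rx": 0, "ry": 0, "rz": 0},
    {"tx": 0, "ty": 0, "tz": -0.35, "rx": 0, "ry": 0, "rz": 0},
    {"tx": 0, "ty": 0, "tz": -0.65, "rx": 0, "ry": 0, "rz": 0},
    {"tx": 0, "ty": 0, "tz": -0.95, "rx": 0, "ry": 0, "rz": 0}
  ]
}}

```text
t: 22.48
tcp_pos: [468.6, -328.2, 88.0]
ee_rot: [2.972, 1.018, 0.001]
contact_force: [0.9, 0.5, -1.0]
opening: 0.646
```

Call:
{"fn": "servo_tool", "kwargs": {
  "rows": [
    {"tx": 0.14, "ty": -0.245, "tz": -0.173, "rx": 0, "ry": 0, "rz": 0},
    {"tx": 0.28, "ty": -0.49, "tz": -0.346, "rx": 0, "ry": 0, "rz": 0},
    {"tx": 0.42, "ty": -0.736, "tz": -0.519, "rx": 0, "ry": 0, "rz": 0}
  ]
}}

```text
t: 22.73
tcp_pos: [456.6, -243.7, 140.0]
ee_rot: [2.971, 1.016, 0.003]
contact_force: [1.5, 1.0, -0.5]
opening: 0.647
```

Call:
{"fn": "servo_tool", "kwargs": {
  "rows": [
    {"tx": 0.177, "ty": -0.243, "tz": -0.117, "rx": 0, "ry": 0, "rz": -0.05},
    {"tx": 0.353, "ty": -0.485, "tz": -0.233, "rx": 0, "ry": 0, "rz": -0.1},
    {"tx": 0.53, "ty": -0.728, "tz": -0.35, "rx": 0, "ry": 0, "rz": -0.155}
  ]
}}

```text
t: 22.98
tcp_pos: [453.8, -153.3, 174.9]
ee_rot: [2.822, 1.376, 0.003]
contact_force: [2.2, 0.8, -1.0]
opening: 0.652
```

Call:
{"fn": "servo_tool", "kwargs": {
  "rows": [
    {"tx": 0.17, "ty": -0.15, "tz": -0.025, "rx": 0, "ry": 0, "rz": -0.064},
    {"tx": 0.34, "ty": -0.297, "tz": -0.05, "rx": 0, "ry": 0, "rz": -0.128},
    {"tx": 0.51, "ty": -0.445, "tz": -0.075, "rx": 0, "ry": 0, "rz": -0.192},
    {"tx": 0.678, "ty": -0.594, "tz": -0.1, "rx": 0, "ry": 0, "rz": -0.256}
  ]
}}

```text
t: 23.32
tcp_pos: [449.2, -63.4, 184.3]
ee_rot: [2.489, 1.913, 0.002]
contact_force: [0.5, 0.3, -0.7]
opening: 0.652
```

Call:
{"fn": "servo_tool", "kwargs": {
  "rows": [
    {"tx": 0.286, "ty": -0.094, "tz": 0, "rx": -0.022, "ry": 0.004, "rz": -0.074},
    {"tx": 0.571, "ty": -0.187, "tz": 0, "rx": -0.043, "ry": 0.008, "rz": -0.148},
    {"tx": 0.857, "ty": -0.281, "tz": 0, "rx": -0.065, "ry": 0.012, "rz": -0.222}
  ]
}}

```text
t: 23.57
tcp_pos: [444.6, 26.7, 184.0]
ee_rot: [2.069, 2.263, 0.121]
contact_force: [0.7, 0.2, 0.5]
opening: 0.646
```

Call:
{"fn": "servo_tool", "kwargs": {
  "rows": [
    {"tx": 0.263, "ty": 0.055, "tz": 0.023, "rx": -0.044, "ry": 0.008, "rz": -0.04},
    {"tx": 0.525, "ty": 0.109, "tz": 0.045, "rx": -0.089, "ry": 0.017, "rz": -0.08},
    {"tx": 0.788, "ty": 0.164, "tz": 0.068, "rx": -0.133, "ry": 0.025, "rz": -0.12},
    {"tx": 0.788, "ty": 0.164, "tz": 0.068, "rx": -0.133, "ry": 0.025, "rz": -0.12}
  ]
}}

```text
t: 23.9
tcp_pos: [454.0, 108.2, 177.3]
ee_rot: [1.756, 2.342, 0.374]
contact_force: [1.0, -0.0, -1.4]
opening: 0.651
```

```bash
python3 - <<'E'
from h import *
b=plane(cam('top'),(232,155),(0,0,130));d=b-O;print('bottle cap',b,'rack x,y',d@[np.cos(.2967),np.sin(.2967),0],d@MT[:,1])
o=status.get_obs();print(o['t'],o['tcp_pos'],MT.T@(o['tcp_pos']-O),np.round(o['qpos'],2).tolist(),o['opening'])
plan([(w(56,-95,50),RTray()),(w(52,-95,-6),RTray())])
E
```

```text
bottle cap [662.3   2.4 130. ] rack x,y 134.4233281142407 -257.314727345399
23.9 [454.  108.2 177.3] [ 27.5 -95.3 123.9] [0.8, -0.69, -0.63, 0.16, -1.35, -2.1] 0.6511349449445232
t [0.011, 0.407, 0.679] r [-0.109, 0.004, -0.007] rows 2 
t [-0.0, -0.04, 0.56] r [-0.0, -0.0, -0.0] rows 2
```

The tall bottle is at rack (134,−257), which leaves plenty of clearance. Descending.

Call:
{"fn": "servo_tool", "kwargs": {
  "rows": [
    {"tx": 0, "ty": 0.136, "tz": 0.226, "rx": -0.036, "ry": 0, "rz": 0},
    {"tx": 0.01, "ty": 0.27, "tz": 0.45, "rx": -0.073, "ry": 0, "rz": -0.004},
    {"tx": 0.011, "ty": 0.407, "tz": 0.679, "rx": -0.109, "ry": 0.004, "rz": -0.007},
    {"tx": 0.011, "ty": 0.407, "tz": 0.679, "rx": -0.109, "ry": 0.004, "rz": -0.007}
  ]
}}

```text
t: 24.23
tcp_pos: [511.1, 121.1, 120.2]
ee_rot: [1.676, 2.245, 0.547]
contact_force: [-1.1, -0.0, -2.4]
opening: 0.65
```

Call:
{"fn": "servo_tool", "kwargs": {
  "rows": [
    {"tx": 0, "ty": -0.01, "tz": 0.15, "rx": 0, "ry": 0, "rz": 0},
    {"tx": 0, "ty": -0.02, "tz": 0.3, "rx": 0, "ry": 0, "rz": 0},
    {"tx": 0, "ty": -0.03, "tz": 0.45, "rx": 0, "ry": 0, "rz": 0},
    {"tx": 0, "ty": -0.04, "tz": 0.55, "rx": 0, "ry": 0, "rz": 0},
    {"tx": 0, "ty": -0.04, "tz": 0.55, "rx": 0, "ry": 0, "rz": 0},
    {"tx": 0, "ty": -0.04, "tz": 0.55, "rx": 0, "ry": 0, "rz": 0}
  ]
}}

```text
t: 24.73
tcp_pos: [533.9, 128.4, 77.2]
ee_rot: [1.674, 2.242, 0.554]
contact_force: [0.1, -0.4, 0.8]
opening: 0.644
```

```bash
python3 shot.py w15; python3 band.py w15 43
```

```text
24.7333 [533.9 128.4  77.2] [[-0.3  0.8  0.4]
 [ 1.   0.3  0.1]
 [-0.   0.5 -0.9]] [ 0.7 -0.6 -0.8  0.3 -0.9 -2.1] [ 0.1 -0.4  0.8] 0.6441974873966234
tcp [ 53.2 -99.3  -3.2] F [ 0.3 -0.4  0.7]
[[64.66287790509153, -213.6607523173034], [38.18919797532132, -175.87411722553298], [55.56398456776179, -167.53447950513953], [84.26200704581375, -206.34965694228006]] [  60.7 -190.9]
[[43.50547757072813, -129.6263806821834], [23.229122366254035, -127.96781187645843], [24.0337747672649, -71.25992519313768], [44.3200610309106, -70.20484874734343]] [ 33.8 -99.8]
[[24.652036192791478, -48.49244673371802], [2.267203788696012, -47.742053514737236], [10.018861363611059, -0.4959027407880976], [33.2331498438551, 1.4232774046132648]] [ 17.5 -23.8]
```

Call:
{"fn": "servo_tool", "kwargs": {
  "rows": [
    {"tx": 0.025, "ty": -0.04, "tz": 0.03, "rx": 0, "ry": 0, "rz": 0},
    {"tx": 0.047, "ty": -0.08, "tz": 0.06, "rx": 0, "ry": 0, "rz": 0},
    {"tx": 0.047, "ty": -0.09, "tz": 0.07, "rx": 0, "ry": 0, "rz": 0.005},
    {"tx": 0.047, "ty": -0.09, "tz": 0.07, "rx": 0, "ry": 0, "rz": 0.005},
    {"tx": 0.047, "ty": -0.09, "tz": 0.07, "rx": 0, "ry": 0, "rz": 0.005}
  ]
}}

```text
t: 25.2
tcp_pos: [528.1, 132.4, 66.3]
ee_rot: [1.682, 2.237, 0.559]
contact_force: [0.6, -0.6, -0.3]
opening: 0.651
```

```bash
python3 shot.py w16; python3 band.py w16 38
```

```text
25.2 [528.1 132.4  66.3] [[-0.3  0.8  0.4]
 [ 1.   0.2  0.1]
 [ 0.   0.5 -0.9]] [ 0.8 -0.6 -0.9  0.3 -0.9 -2.2] [ 0.6 -0.6 -0.3] 0.651215439633899
tcp [ 44.2 -93.8 -10.8] F [ 0.2 -0.8 -0.4]
[[63.391586264100376, -212.25953603395138], [36.516542825120325, -178.422504699917], [49.60472566199044, -171.2904349812962], [78.18210788464357, -205.72485196365625]] [  56.9 -191.9]
[[32.728004215375904, -123.39673770197294], [12.911837341853929, -121.63442195889469], [14.102631064839628, -66.20582642497828], [33.964189473631464, -65.29682246833612]] [ 23.4 -94.1]
[[25.34777518546953, -46.80528221495132], [0.5512662461147073, -44.851228778202724], [11.303806010384445, 6.082543189569221], [37.415367362305695, 7.341726503646674]] [ 18.7 -19.6]
```

Call:
{"fn": "servo_tool", "kwargs": {
  "rows": [
    {"tx": -0.008, "ty": -0.015, "tz": 0.005, "rx": 0, "ry": 0, "rz": -0.013},
    {"tx": -0.008, "ty": -0.035, "tz": 0.015, "rx": 0, "ry": 0, "rz": -0.013},
    {"tx": -0.008, "ty": -0.035, "tz": 0.015, "rx": 0, "ry": 0, "rz": -0.013},
    {"tx": -0.008, "ty": -0.035, "tz": 0.015, "rx": 0, "ry": 0, "rz": -0.013}
  ]
}}

```text
t: 25.58
tcp_pos: [526.7, 131.0, 64.2]
ee_rot: [1.656, 2.25, 0.556]
contact_force: [3.9, -1.1, 1.1]
opening: 0.644
```

```bash
python3 shot.py w17; python3 band.py w17 37
```

```text
25.5833 [526.7 131.   64.2] [[-0.3  0.8  0.5]
 [ 1.   0.3  0.1]
 [-0.   0.5 -0.9]] [ 0.8 -0.6 -0.9  0.3 -0.9 -2.2] [ 3.9 -1.1  1.1] 0.6435101112925175
tcp [ 41.7 -94.7 -11.8] F [ 3.5 -2.1 -0.6]
[[63.40129289470807, -214.3072560258284], [35.135280922120984, -180.09203826911693], [48.77603615340401, -172.33087359856327], [78.9122164936594, -207.16489822162956]] [  56.6 -193.5]
[[30.684680386495987, -124.52186388258598], [10.825199948340238, -123.15585863223619], [10.884654994049829, -67.7728761146038], [30.734364208125754, -66.45160051763612]] [ 20.8 -95.5]
[[25.126647439150474, -47.51600846841099], [-0.10601353579575346, -45.21144571081512], [11.753601763513343, 6.239929466384624], [38.54373780516807, 7.229093788086535]] [ 18.8 -19.8]
```

Square, y −95.5, at the lip with 3.5 N. I'll lower gently.

Call:
{"fn": "servo_tool", "kwargs": {
  "rows": [
    {"tx": 0.004, "ty": 0.006, "tz": 0.01, "rx": 0, "ry": 0, "rz": 0},
    {"tx": 0.004, "ty": 0.006, "tz": 0.015, "rx": 0, "ry": 0, "rz": 0},
    {"tx": 0.004, "ty": 0.006, "tz": 0.015, "rx": 0, "ry": 0, "rz": 0}
  ]
}}

```text
t: 25.88
tcp_pos: [527.3, 131.7, 62.6]
ee_rot: [1.657, 2.251, 0.554]
contact_force: [-4.0, -2.1, 4.1]
opening: 0.651
```

```bash
python3 -c "
from h import *
o=status.get_obs();print(MT.T@(o['tcp_pos']-O),MT.T@o['contact_force'])"
```

```text
[ 41.7 -94.2 -13.5] [-2.  -0.8  5.7]
```

On the tray with 6 N normal. I'll release, retreat and check.

Call:
{"fn": "servo_tool", "kwargs": {
  "rows": [
    {"tx": 0, "ty": 0, "tz": 0, "rx": 0, "ry": 0, "rz": 0},
    {"tx": 0, "ty": 0, "tz": 0, "rx": 0, "ry": 0, "rz": 0},
    {"tx": 0, "ty": 0, "tz": 0, "rx": 0, "ry": 0, "rz": 0},
    {"tx": 0, "ty": 0, "tz": 0, "rx": 0, "ry": 0, "rz": 0},
    {"tx": 0, "ty": 0, "tz": 0, "rx": 0, "ry": 0, "rz": 0}
  ],
  "claw": -0.7
}}

```text
t: 26.3
tcp_pos: [527.0, 131.5, 61.7]
ee_rot: [1.658, 2.251, 0.553]
contact_force: [0.1, 0.5, 0.2]
opening: 0.847
```

Call:
{"fn": "servo_tool", "kwargs": {
  "rows": [
    {"tx": 0, "ty": 0, "tz": -0.1, "rx": 0, "ry": 0, "rz": 0},
    {"tx": 0, "ty": 0, "tz": -0.3, "rx": 0, "ry": 0, "rz": 0},
    {"tx": 0, "ty": 0, "tz": -0.6, "rx": 0, "ry": 0, "rz": 0},
    {"tx": 0, "ty": 0, "tz": -0.9, "rx": 0, "ry": 0, "rz": 0},
    {"tx": 0, "ty": 0, "tz": -0.9, "rx": 0, "ry": 0, "rz": 0}
  ]
}}

```text
t: 26.72
tcp_pos: [487.6, 120.2, 149.0]
ee_rot: [1.654, 2.246, 0.566]
contact_force: [0.7, 0.7, 1.1]
opening: 0.852
```

Call:
{"fn": "servo_tool", "kwargs": {
  "rows": [
    {"tx": 0.3, "ty": -0.15, "tz": -0.2, "rx": 0, "ry": 0, "rz": 0},
    {"tx": 0.6, "ty": -0.3, "tz": -0.4, "rx": 0, "ry": 0, "rz": 0},
    {"tx": 0.9, "ty": -0.4, "tz": -0.5, "rx": 0, "ry": 0, "rz": 0},
    {"tx": 0.9, "ty": -0.4, "tz": -0.5, "rx": 0, "ry": 0, "rz": 0},
    {"tx": 0.9, "ty": -0.4, "tz": -0.5, "rx": 0, "ry": 0, "rz": 0}
  ]
}}

```text
t: 27.13
tcp_pos: [402.7, 191.2, 166.8]
ee_rot: [1.65, 2.258, 0.557]
contact_force: [1.1, -0.5, 0.1]
opening: 0.847
```

```bash
python3 shot.py w18; python3 band.py w18 36; python3 -c "
from h import *
im=optics.camera('top')[:,:,::-1];cv2.imwrite('pics/top9.png',im)
a=cv2.imread('pics/w18.png');b=im[90:260,45:390]
cv2.imwrite('pics/fin.png',np.vstack([cv2.resize(a,(440,330)),cv2.resize(b,(440,217))]))"
```

```text
27.1333 [402.7 191.2 166.8] [[-0.3  0.8  0.4]
 [ 1.   0.3  0.1]
 [-0.   0.5 -0.9]] [ 1.2 -1.  -0.9  0.4 -1.4 -2.5] [ 1.1 -0.5  0.1] 0.8472863438367911
tcp [  0.7  -0.9 126.2] F [ 0.9 -0.8 -0.3]
[[65.93594099511759, -217.2559236240511], [55.10070527916788, -171.04378509811377], [106.90130698378641, -169.94343745982124], [118.92594092089976, -218.70923594015528]] [  86.7 -194.2]
[[11.339367071113239, -26.843275704841492], [10.764783623204588, 27.660048846698867], [29.74725169149368, 28.482519260830127], [30.328766136550765, -27.168014792267012]] [20.5  0.5]
[[27.73018997233961, 56.14004980260602], [1.5560835874525658, 58.15992308852394], [11.586097285837354, 122.15337479525886], [38.3887013431739, 122.00385913715063]] [19.8 89.6]
[[11.58578640703264, -122.23006652628126], [1.1778873566577417, -58.971289845234246], [28.141605940174454, -56.56847528931593], [39.1631250352612, -121.73780086376063]] [ 20.  -89.9]
```

View pics/fin.png

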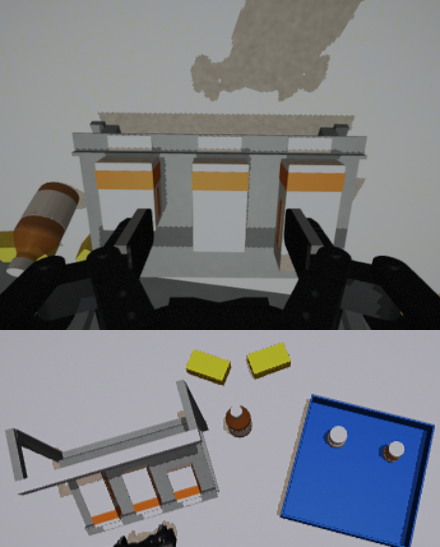

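The final view shows three cartons in an even, square row, each behind its label with its end at the lip. The bottle, jar and pill bottle are standing where they were, and the arm is clear.

```bash
python3 -c "
from workcell import manip; print(manip.sign_off())"
```

```text
the job is handed in; nothing more can be done
None
```

I set the three cartons out on the tray in order and handed the job in at about 27 s of the 72 s; the sign-off gave no verdict.

**Placement:** The long carton is at the left, the middle one in the centre and the short one at the right. Each was pressed lightly against the lip, lowered until it touched the tray, and then released.

**Last checks:**
- **Centring:** the cartons measured +0.2, +0.3 to +0.5 and −0.5 mm from their label centres. The short one was measured just before I let go.
- **Lip and squareness:** the orange bands all sit the same distance from the lip, and squareness was within about 0.6°.
- **Bottles and jar:** in the last picture they stand where they were, and the arm was clear of everything.

**What went wrong or disagreed:**
- **First grasp:** the fingers shut on nothing, just above the long carton. By touch and by camera the fingertips sit about 30 mm farther back than stated, so I used the measured offset from then on.
- **Pressing force:** lowering the middle carton pressed it onto the tray at 35 N for a moment, through the carton, before I eased off.
- **Lip position:** my tray frame puts the lip about 3 mm off where contact happened, so I went by contact.
- **Final band reading:** in the last picture the outer two bands read about 5 mm inward (89.6 and −89.9 mm) because their side faces are in view. I relied on the earlier close-up readings instead.

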